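# Fill the vial carrier and hang it on the hook

## Task

Fill each empty pocket of the blue carrier, while it stands on the bench, with a green-capped spare from the grey rack, pushed fully down; leave the spare that is left over and the red-capped standard in the rack. Then hang the full carrier gently by the eye of its handle in the crook of the hook, clear of the bench, and leave it hanging still. Knock over or shove none of the other things on the bench.

Things in the scene. Friction and masses are not known exactly. Their poses are not given: they have to be found in the camera images.
- carrier: blue block, 104 (x) x 136 (y) x 40 mm, 0.35 kg; four wells 24 mm wide, 34 deep, two of them hold vials. Bail handle, 8 mm bar, in plane x=0: posts at y=+-62, level bars (centre 113 mm up) from there to y=+-20, a raised eye between. Pinch a level bar at about y=+-38, fingers closing along x, tips above the vials (90 mm). Vials: close along y. Origin: centre of underside, z up
- carrier_eye (a point): centre of the bar at the top of the handle's raised eye (flat over y=+-11 mm), 125 mm above the carrier's underside; axes as the carrier's
- rack: grey rack of spares, fixed, 110 x 110 x 40 mm, with four round wells at x = +-27, y = +-27 mm, 24 mm across, 34 mm deep; it holds three green-capped spare vials and the red-capped standard, in any order. Origin: centre of the underside
- stand: hook stand bolted down: grey base plate 130 x 110 x 10 mm (x -45 to +85), steel post 16 mm thick, 230 high at its origin; hook of 8 mm bar in its x-z plane leaves the post at 225 mm height towards the stand's -x, slopes down to the crook 95 mm out (bar centre 200 mm high) and turns up to a round tip 118 mm out, top 232 mm high. Origin: foot of the post
- hook_seat (a point): centre of the hook's bar at the lowest point of its crook, 200 mm above the bench; axes as the stand's (x from the tip to the post). A carrier hung here has its eye's bar 8 mm higher, across the hook
- pocket0 (a point): centre of the floor of carrier well 0, 34 mm below its mouth, at carrier x = -34, y = -30 mm
- pocket1 (a point): centre of the floor of carrier well 1, 34 mm below its mouth, at carrier x = -34, y = 30 mm
- pocket2 (a point): centre of the floor of carrier well 2, 34 mm below its mouth, at carrier x = 34, y = -30 mm
- pocket3 (a point): centre of the floor of carrier well 3, 34 mm below its mouth, at carrier x = 34, y = 30 mm
- well0 (a point): centre of the floor of rack well 0, 34 mm below its mouth
- well1 (a point): centre of the floor of rack well 1, 34 mm below its mouth
- well2 (a point): centre of the floor of rack well 2, 34 mm below its mouth
- well3 (a point): centre of the floor of rack well 3, 34 mm below its mouth
- vial0: green-capped glass vial, 20 mm across and 84 mm high (the cap is the top 18 mm), about 30 g; origin: centre of its underside; seated in a well its top is 90 mm above the bench. Starts in the carrier
- vial1: green-capped glass vial, 20 mm across and 84 mm high (the cap is the top 18 mm), about 30 g; origin: centre of its underside; seated in a well its top is 90 mm above the bench. Starts in the carrier
- vial2: green-capped glass vial, 20 mm across and 84 mm high (the cap is the top 18 mm), about 30 g; origin: centre of its underside; seated in a well its top is 90 mm above the bench. A spare: starts in the rack
- vial3: green-capped glass vial, 20 mm across and 84 mm high (the cap is the top 18 mm), about 30 g; origin: centre of its underside; seated in a well its top is 90 mm above the bench. A spare: starts in the rack
- vial4: green-capped glass vial, 20 mm across and 84 mm high (the cap is the top 18 mm), about 30 g; origin: centre of its underside; seated in a well its top is 90 mm above the bench. A spare: starts in the rack
- standard: red-capped glass vial, same size, starts in the rack and stays there
- reagent: amber reagent bottle, 66 mm across, 170 mm high, loose bystander; origin: centre of its underside
- beaker: open glass beaker, 68 mm across, 85 mm high, loose bystander; origin: centre of its underside
- jar: white jar with blue lid, 60 mm across, 90 mm high, loose bystander; origin: centre of its underside
- flask: greenish conical flask, 84 mm across its foot, 145 mm high, loose bystander; origin: centre of its underside
- petri: pair of petri dishes, 90 mm across, 30 mm high, loose bystander; origin: centre of its underside
Mind the look-alikes: they are no part of the job. What is shaped like the vial3 but yellow is not meant.

How it is judged (in metres and radians):
On the way, in this order (a step that is already met when the one before it is completed fails the run):
1. all four pockets of the carrier hold a green-capped vial, fully down, while the carrier stands on the bench (distance between any of vial0, vial1, vial2, vial3, vial4 and pocket0 below 0.009 m and distance between any of vial0, vial1, vial2, vial3, vial4 and pocket1 below 0.009 m and distance between any of vial0, vial1, vial2, vial3, vial4 and pocket2 below 0.009 m and distance between any of vial0, vial1, vial2, vial3, vial4 and pocket3 below 0.009 m and height (world z) of carrier below 0.015 m), for 0.2 s.
2. the full carrier hangs by the eye of its handle in the crook of the hook (distance between carrier_eye and hook_seat below 0.03 m and contact force between carrier and stand above 2 N and height (world z) of carrier above 0.06 m and angle between carrier's own z axis and vertical below 0.25 rad and distance between any of vial0, vial1, vial2, vial3, vial4 and pocket0 below 0.009 m and distance between any of vial0, vial1, vial2, vial3, vial4 and pocket1 below 0.009 m and distance between any of vial0, vial1, vial2, vial3, vial4 and pocket2 below 0.009 m and distance between any of vial0, vial1, vial2, vial3, vial4 and pocket3 below 0.009 m), for 0.3 s.
At the end, for the whole second after the job is handed in: Carrier on the hook (over 2 N), eye bar within 30 mm of the crook, underside over 60 mm up, tilt under 0.25 rad, still (0.05 m/s, 0.4 rad/s); a green vial within 9 mm of the floor centre of each pocket; the spare left over and the red standard likewise in rack wells (all of step 2 and (distance between vial0 and pocket0 below 0.009 m or distance between vial0 and pocket1 below 0.009 m or distance between vial0 and pocket2 below 0.009 m or distance between vial0 and pocket3 below 0.009 m or distance between vial0 and well0 below 0.009 m or distance between vial0 and well1 below 0.009 m or distance between vial0 and well2 below 0.009 m or distance between vial0 and well3 below 0.009 m) and (distance between vial1 and pocket0 below 0.009 m or distance between vial1 and pocket1 below 0.009 m or distance between vial1 and pocket2 below 0.009 m or distance between vial1 and pocket3 below 0.009 m or distance between vial1 and well0 below 0.009 m or distance between vial1 and well1 below 0.009 m or distance between vial1 and well2 below 0.009 m or distance between vial1 and well3 below 0.009 m) and (distance between vial2 and pocket0 below 0.009 m or distance between vial2 and pocket1 below 0.009 m or distance between vial2 and pocket2 below 0.009 m or distance between vial2 and pocket3 below 0.009 m or distance between vial2 and well0 below 0.009 m or distance between vial2 and well1 below 0.009 m or distance between vial2 and well2 below 0.009 m or distance between vial2 and well3 below 0.009 m) and (distance between vial3 and pocket0 below 0.009 m or distance between vial3 and pocket1 below 0.009 m or distance between vial3 and pocket2 below 0.009 m or distance between vial3 and pocket3 below 0.009 m or distance between vial3 and well0 below 0.009 m or distance between vial3 and well1 below 0.009 m or distance between vial3 and well2 below 0.009 m or distance between vial3 and well3 below 0.009 m) and (distance between vial4 and pocket0 below 0.009 m or distance between vial4 and pocket1 below 0.009 m or distance between vial4 and pocket2 below 0.009 m or distance between vial4 and pocket3 below 0.009 m or distance between vial4 and well0 below 0.009 m or distance between vial4 and well1 below 0.009 m or distance between vial4 and well2 below 0.009 m or distance between vial4 and well3 below 0.009 m) and (distance between standard and well0 below 0.009 m or distance between standard and well1 below 0.009 m or distance between standard and well2 below 0.009 m or distance between standard and well3 below 0.009 m) and linear speed of carrier below 0.05 m/s and angular speed of carrier below 0.4 rad/s); the robot touches nothing.
It fails at once if a bystander (bottle, beaker, jar, flask, petri dishes) is shoved over 30 mm or tipped over 0.5 rad (distance of any of reagent, beaker, jar, flask, petri from where it was at the start of the episode above 0.03 m or angle between any of reagent, beaker, jar, flask, petri's own z axis and vertical above 0.5 rad).
It fails at once if the red standard is taken out of its well (moved over 30 mm) (distance of standard from where it was at the start of the episode above 0.03 m).
It fails at once if the carrier is banged on the hook stand (over 50 N) (contact force between carrier and stand above 50 N).
It also fails if it takes over 72 s, if anything falls off the work surface, if the arm or the gripper's body presses on something with over 40 N, if the wrist force passes 120 N, or if a joint passes its speed limit or range.

## Robot

A 7-joint arm with a two-finger parallel gripper is mounted at the origin on the work surface. World frame = base frame: x ahead of the robot, y to its left, z up, the work surface at z = 0. Lengths are in m, angles in degrees, forces in N, time in s.
With the tool pointing down it reaches from about 0.375 to 0.925 m from the base axis. Payload 3.1 kg.
Tool frame: the origin (TCP) lies midway between the tips of the shut fingers; the grasp point (between the pads) lies 19 mm behind it (bot.grip_point_offset is the distance from the TCP to the grasp point, in m); z points along the fingers, y is the line along which they close (so a half turn about z gives the same grasp; the last joint's range is limited). The gripper opens to 85 mm and grips with 20 to 120 N. Pads are 22 mm wide; open, the fingers measure 114 mm over their backs; the gripper's body (76 mm by 85 mm) begins 54 mm behind the grasp point. The pads swing forward as they close: fully open they stand 13 mm farther back than shut.
Start: joints at [58.912, 21.939, 2.515, 91.553, -1.026, 66.532, -2.859], TCP at [0.28, -0.587, 0.231] pointing down, gripper open.
Joint ranges: [-149.38, 149.38], [-23.57, 123.04], [-84.95, 90], [0, 143.3], [-89.99, 269.99], [3.08, 112.72], [-163.45, 163.45]. Speed limits (degrees/s): [159.86, 159.86, 180, 180, 180, 180, 180].

## Interface

Orientations are given as a 3x3 rotation matrix whose columns are the frame's x, y, z axes.
In Python, from plant import bot gives the robot as it stands.
- The arm moves only by the shell command python3 -m crank 'ROWS' [FORCE]. ROWS is JSON, a list of rows, each an object of numbers: "tx", "ty", "tz": the shift along the tool's x, y, z normalised to -1 to 1, where 1 is 0.5 m; "wx", "wy", "wz": the turn, a rotation vector about the tool's x, y, z normalised to -1 to 1, where 1 is 90 degrees; "claw": the finger opening in mm, from 0 to 85.4. In form: [{"tx": .., "ty": .., "tz": .., "wx": .., "wy": .., "wz": .., "claw": ..}, ...]. A call has 1 to 20 rows; each row shifts and turns the commanded pose from where the row before left it, along the tool's axes as they then stand; what a row does not reach is not made up. A row lasts 1/8 s, in which the tool goes at most 62.5 mm and 10.7 degrees, less where a joint would pass 70% of its speed; a pose out of reach is approached as far as the arm can. A call with a number of a shift or a turn outside -1 to 1 is refused whole. A call with a gripper value outside its range is refused whole. The fingers move at their own pace and stop on an object; FORCE is the grip in N (left out, the last holds). Time passes only in rows, so rows that do not move let the fingers close. It gives the time, the measured TCP pose, the force, the opening and the grip force at its end, in the units of the state.
- bot.observe(): the state, without advancing time (a new reading comes with each control period).
- bot.get_image(name): name is "scene" or "top" or "wrist"; returns a dict with "img" (480x640x3 uint8, red, green, blue), "depth" (480x640 float32, m along the optical axis (not along the pixel's ray), 0 where there is no reading), "mtx" (3x3 intrinsics, pixels), "R" (3x3) and "t" (3): a world point X has camera coordinates R X + t. Camera axes: x right, y down, z forward; pixel columns grow to the right and rows downward; lengths in m; the calibration is good to about 2 mm. A picture is of the moment at which its call begins.
- bot.finish_job(): hands the job in; it is judged then, once.
The state is a dict: "clock": time; "q": joint angles; "qvel": joint speeds; "effort": joint torques, N m; "tcp_pos": TCP position; "eef_rot": TCP orientation; "contact_force": force on the tool from outside, world axes, zero at the start; "torque": the same for the moment, N m; "grip_width": opening from 0.0 (shut) to 1.0 (fully open); "finger_force": force on a finger pad.
Only numpy, scipy, OpenCV 4.12 (cv2) and the standard library are available. Lean on these libraries where they do the work, as an engineer would, in place of code of your own. Each camera call takes 0.05 s, during which the arm holds its last target. There are 200 camera calls.

## Working session

There is one attempt and no reset: what is moved stays moved. The work goes in short steps, Python scripts to look and compute and a shell command to move; the robot and the scene stay as the last step left them, time stands still between calls to the robot, and variables do not carry over. Pictures are saved under pics/ and viewed, at most 11 in all, crops included, and the job is handed in when it is done.

```bash
ls; mkdir -p pics
python3 - <<'E'
from plant import bot
import cv2,numpy as np
o=bot.observe(); print(o['clock'],o['tcp_pos'],o['eef_rot'],o['grip_width'])
for n in ('scene','top'):
    d=bot.get_image(n); cv2.imwrite(f'pics/{n}0.png',d['img'][:,:,::-1]); np.savez(f'pics/{n}0.npz',**d); print(n,-d['R'].T@d['t'])
E
```

```text
pics
0.0 [ 0.27927226 -0.58591292  0.22987898] [[ 9.02671406e-01  4.30328653e-01 -1.25835077e-03]
 [ 4.30330465e-01 -9.02668526e-01  2.28543692e-03]
 [-1.52384646e-04 -2.60450523e-03 -9.99996597e-01]] 0.998293539300511
scene [ 1.30697328 -0.68359393  0.80885016]
top [ 0.31603575 -0.02220171  1.23854141]
```

View pics/top0.png

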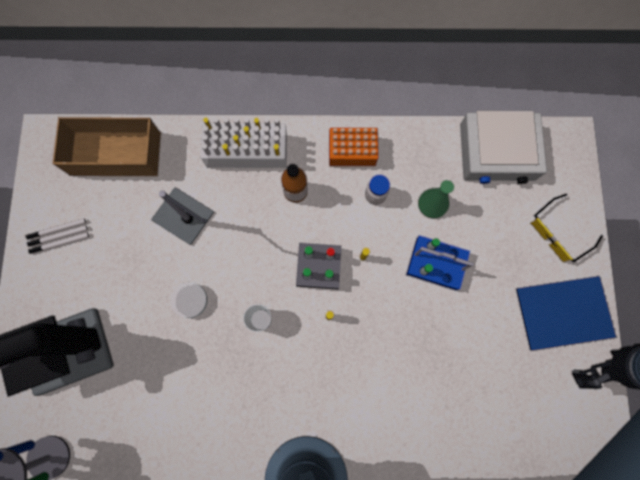

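View pics/scene0.png

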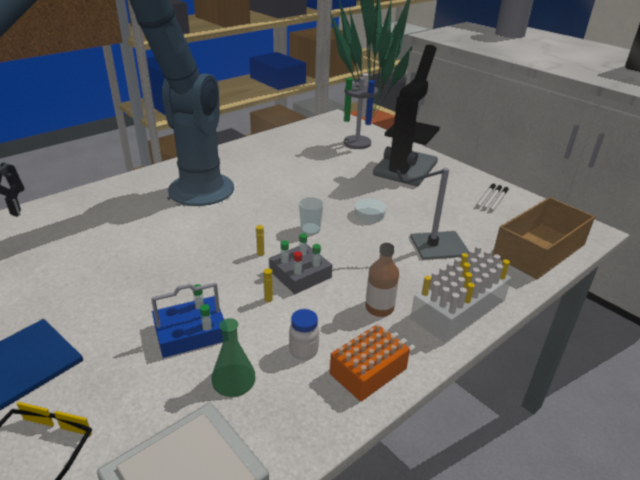

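Top view: rack at (319,266) with green caps at (308,250), (306,273) and (329,274), and the red cap at (331,252). The carrier is at (439,262) with its own greens at (436,244) and (429,268). The stand is at (183,215).

Look-alikes: yellow vials at (365,253) and (330,315), and yellow caps in the white rack at (206,121) and nearby. The spares I want are the green caps in the grey rack, so I'll check those in a close crop.

```bash
cat > h.py <<'E'
import numpy as np,cv2
def cloud(d):
    z=d['depth']; v,u=np.mgrid[:480,:640]; K=d['mtx']
    c=np.stack([(u-K[0,2])/K[0,0]*z,(v-K[1,2])/K[1,1]*z,z],-1)
    return (c-d['t'])@d['R']
def pix(d,X):
    c=np.asarray(X)@d['R'].T+d['t']; p=c@d['mtx'].T; return p[...,:2]/p[...,2:]
E
python3 - <<'E'
from h import *
d=dict(np.load('pics/top0.npz')); P=cloud(d); im=d['img']
print(d['mtx'][0,0], pix(d,np.array([0,0,0.])))
def box(name,u0,v0,u1,v1,zl,zh):
    p=P[v0:v1,u0:u1].reshape(-1,3); m=(p[:,2]>zl)&(p[:,2]<zh); q=p[m]
    r=cv2.minAreaRect(q[:,:2].astype(np.float32)*1000); print(name,m.sum(),np.round(r[0],1),np.round(r[1],1),round(r[2],1),'zmed',np.median(q[:,2]).round(4)); return q
box('rack',285,232,352,298,.03,.05)
box('carrier',395,225,485,300,.03,.05)
h=box('handle',395,225,490,300,.1,.14)
box('base',140,180,225,250,.005,.02)
hk=box('hook',130,160,225,250,.15,.26)
print(hk[np.argsort(hk[:,2])][::max(1,len(hk)//25)].round(3))
hsv=cv2.cvtColor(im,cv2.COLOR_RGB2HSV)
for n,(u,v) in dict(g1=(308,250),g2=(306,273),g3=(329,274),red=(331,252),c1=(436,244),c2=(429,268)).items():
    p=P[v-8:v+9,u-8:u+9].reshape(-1,3); q=p[(p[:,2]>.082)&(p[:,2]<.1)]; print(n,len(q),q.mean(0).round(4) if len(q) else 0)
for n,(u,v) in dict(y1=(365,253),y2=(330,315),reagent=(293,180),beaker=(259,318),petri=(192,302),jar=(378,188),flask=(434,203)).items():
    p=P[v-20:v+21,u-20:u+21].reshape(-1,3); q=p[(p[:,2]>.012)]; print(n,q.mean(0).round(3),q[:,2].max().round(3))
a=cv2.resize(im[225:300,285:485],None,fx=4,fy=4,interpolation=cv2.INTER_CUBIC); b=cv2.resize(im[170:245,140:340],None,fx=4,fy=4,interpolation=cv2.INTER_CUBIC)
cv2.imwrite('pics/crop1.png',np.vstack([a,b])[:,:,::-1])
E
```

```text
478.15016099126206 [305.69416076 479.74353479]
rack 1545 [517.5 -29.5] [110.2 111.5] 86.6 zmed 0.0404
carrier 1735 [ 526.7 -336.2] [136.8 106.2] 72.2 zmed 0.0405
handle 196 [ 527.1 -335.6] [131.2   9.1] 72.8 zmed 0.1176
base 1669 [654.7 336.3] [189.1 226.4] 2.6 zmed 0.0098
hook 271 [611.8 269.1] [126.7  14.9] 56.3 zmed 0.215
[[0.639 0.311 0.152]
 [0.64  0.312 0.164]
 [0.636 0.319 0.177]
 [0.649 0.311 0.191]
 [0.592 0.24  0.201]
 [0.598 0.251 0.204]
 [0.598 0.237 0.205]
 [0.593 0.23  0.206]
 [0.609 0.266 0.207]
 [0.597 0.245 0.208]
 [0.603 0.254 0.21 ]
 [0.622 0.275 0.211]
 [0.612 0.263 0.212]
 [0.614 0.271 0.214]
 [0.613 0.273 0.216]
 [0.629 0.3   0.218]
 [0.631 0.291 0.219]
 [0.623 0.29  0.22 ]
 [0.625 0.285 0.221]
 [0.641 0.306 0.223]
 [0.631 0.296 0.224]
 [0.635 0.3   0.226]
 [0.635 0.309 0.227]
 [0.639 0.313 0.228]
 [0.646 0.322 0.229]
 [0.641 0.312 0.231]
 [0.58  0.215 0.232]
 [0.64  0.322 0.234]]
g1 54 [ 0.5454 -0.0042  0.0901]
g2 53 [ 0.4913 -0.0006  0.0902]
g3 52 [ 0.4885 -0.0549  0.0905]
red 56 [ 0.5421 -0.0577  0.0896]
c1 56 [ 0.5675 -0.3172  0.0897]
c2 55 [ 0.5029 -0.2962  0.0906]
y1 [ 0.524 -0.134  0.159] 1.239
y2 [ 0.383 -0.053  0.161] 1.239
reagent [0.716 0.036 0.109] 1.239
beaker [0.384 0.125 0.081] 1.239
petri [0.427 0.294 0.043] 1.239
jar [ 0.704 -0.177  0.086] 1.239
flask [ 0.677 -0.325  0.08 ] 1.239
```

View pics/crop1.png

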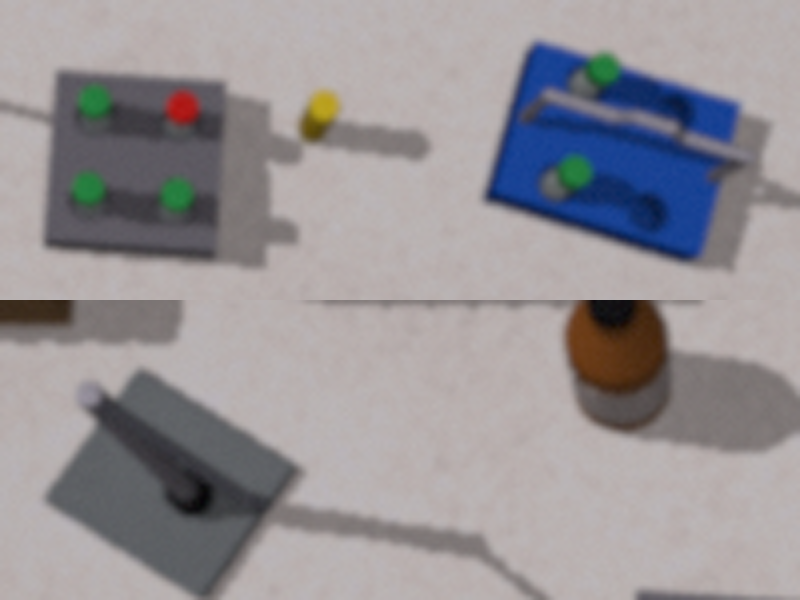

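The crop confirms it: three green caps and one red cap (crop 183,108) in the grey rack. The carrier's empty wells are its two right-hand ones, at crop (680,110) and (650,210). Next I'll refine the stand fit and write a "how far" helper.

```bash
cat > g.py <<'E'
# usage: g.py x y z yaw_of_tool_y : prints turn needed (norm), then shift after the turn (norm, tool axes)
import sys; from plant import bot; import numpy as np
from scipy.spatial.transform import Rotation as Ro
def go(x,y,z,yaw):
    o=bot.observe(); R=np.array(o['eef_rot']); a=np.radians(yaw)
    Y=np.array([np.cos(a),np.sin(a),0]); Z=np.array([0,0,-1.]); T=np.stack([np.cross(Y,Z),Y,Z],1)
    w=Ro.from_matrix(R.T@T).as_rotvec(degrees=True)/90
    s=T.T@(np.array([x,y,z])-o['tcp_pos'])/.5
    print('t',round(o['clock'],2),'tcp',np.round(o['tcp_pos'],4),'turn',w.round(3),'shift',s.round(4),'F',np.round(o['contact_force'],1),'grip',round(o['grip_width'],3))
if __name__=='__main__': go(*map(float,sys.argv[1:5]))
E
python3 - <<'E'
from h import *
d=dict(np.load('pics/top0.npz')); P=cloud(d)
# carrier / rack fits
def fit(u0,v0,u1,v1,zl,zh,erode=0):
    Q=P[v0:v1,u0:u1]; m=((Q[...,2]>zl)&(Q[...,2]<zh)).astype(np.uint8)
    n,l,s,c=cv2.connectedComponentsWithStats(m); k=1+np.argmax(s[1:,4]); q=Q[l==k]
    r=cv2.minAreaRect(q[:,:2].astype(np.float32)*1000); print(np.round(r[0],1),np.round(r[1],1),round(r[2],2)); return q
fit(140,175,226,250,.006,.014)
q=P[180:250,130:225].reshape(-1,3); q=q[(q[:,2]>.19)&(q[:,2]<.245)&(q[:,0]<.7)]
lo=q[(q[:,0]<.63)]; vx,vy,x0,y0=cv2.fitLine(lo[:,:2].astype(np.float32),cv2.DIST_HUBER,0,.001,.001).ravel()
print('hook dir',np.degrees(np.arctan2(vy,vx)),x0,y0)
t=(lo[:,:2]-[x0,y0])@[vx,vy]; print('tip',[x0+vx*t.min(),y0+vy*t.min()],'zs',[(round(a,3),round(lo[(t>a)&(t<a+.01),2].max(),3)) for a in np.arange(t.min(),t.max()-.01,.01)], t.min())
post=q[(q[:,2]>.222)&(q[:,0]>.63)]; print('post',post[:,:2].mean(0),post[:,:2].min(0),post[:,:2].max(0))
E
python3 g.py .4885 -.0549 .23 -107.5
```

```text
[636.4 344.9] [132.8  68.8] 58.69
hook dir 58.407696 0.6036684 0.2536528
tip [np.float64(0.5795860825265315), np.float64(0.21449578491741567)] zs [(np.float64(-0.046), np.float64(0.233)), (np.float64(-0.036), np.float64(0.213)), (np.float64(-0.026), np.float64(0.207)), (np.float64(-0.016), np.float64(0.208)), (np.float64(-0.006), np.float64(0.212)), (np.float64(0.004), np.float64(0.212)), (np.float64(0.014), np.float64(0.218)), (np.float64(0.024), np.float64(0.22)), (np.float64(0.034), np.float64(0.222))] -0.04596988531010151
post [0.64070622 0.31209683] [0.63110343 0.29606953] [0.65159293 0.32321847]
t 0.1 tcp [ 0.2793 -0.586   0.23  ] turn [-0.001  0.001  0.478] shift [ 7.9700e-02 -1.1388e+00 -1.0000e-04] F [-0.7 -0.5 -0.5] grip 1.001
```

```bash
python3 -m crank '[{"wz":0.096},{"wz":0.096},{"wz":0.096},{"wz":0.096,"claw":40},{"wz":0.094},{"tx":0.008,"ty":-0.114},{"tx":0.008,"ty":-0.114},{"tx":0.008,"ty":-0.114},{"tx":0.008,"ty":-0.114},{"tx":0.008,"ty":-0.114},{"tx":0.008,"ty":-0.114},{"tx":0.008,"ty":-0.114},{"tx":0.008,"ty":-0.114},{"tx":0.008,"ty":-0.114},{"tx":0.008,"ty":-0.113},{}]'; python3 g.py .4885 -.0549 .1 -107.5
python3 - <<'E'
from plant import bot
from h import *
d=bot.get_image('wrist'); np.savez('pics/w1.npz',**d); cv2.imwrite('pics/w1.png',d['img'][:,:,::-1]); print(-d['R'].T@d['t'],d['R'][2],d['mtx'][0,0])
print(pix(d,np.array([[.4885,-.0549,.09],[.4913,-.0006,.09],[.5454,-.0042,.09],[.5421,-.0577,.09]])).round(1))
E
```

```text
t 0.1 tcp [ 0.2793 -0.586   0.23  ] turn [-0.001  0.001  0.478] shift [ 0.0797 -1.1388  0.2599] F [-0.7 -0.5 -0.5] grip 1.001
[ 0.34849538 -0.55357338  0.37390499] [-0.2727033  -0.12785339 -0.95356511] 409.9985753412712
[[ -621.   -760.8]
 [ -787.8  -871.6]
 [ -821.8 -1105.5]
 [ -640.1  -972.2]]schema error: expected keys tx, ty, tz, wx, wy, wz, claw
```

View pics/w1.png

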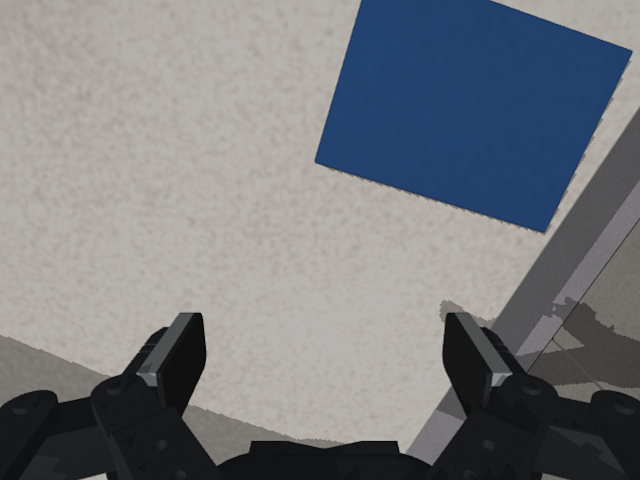

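The move was refused because every row needs all seven keys. The wrist view shows only the fingers at the bottom and a blue mat. I'll retype the rows in full.

```bash
python3 -m crank '[{"tx":0,"ty":0,"tz":0,"wx":0,"wy":0,"wz":0.096,"claw":40},{"tx":0,"ty":0,"tz":0,"wx":0,"wy":0,"wz":0.096,"claw":40},{"tx":0,"ty":0,"tz":0,"wx":0,"wy":0,"wz":0.096,"claw":40},{"tx":0,"ty":0,"tz":0,"wx":0,"wy":0,"wz":0.096,"claw":40},{"tx":0,"ty":0,"tz":0,"wx":0,"wy":0,"wz":0.094,"claw":40},{"tx":0.008,"ty":-0.114,"tz":0,"wx":0,"wy":0,"wz":0,"claw":40},{"tx":0.008,"ty":-0.114,"tz":0,"wx":0,"wy":0,"wz":0,"claw":40},{"tx":0.008,"ty":-0.114,"tz":0,"wx":0,"wy":0,"wz":0,"claw":40},{"tx":0.008,"ty":-0.114,"tz":0,"wx":0,"wy":0,"wz":0,"claw":40},{"tx":0.008,"ty":-0.114,"tz":0,"wx":0,"wy":0,"wz":0,"claw":40},{"tx":0.008,"ty":-0.114,"tz":0,"wx":0,"wy":0,"wz":0,"claw":40},{"tx":0.008,"ty":-0.114,"tz":0,"wx":0,"wy":0,"wz":0,"claw":40},{"tx":0.008,"ty":-0.114,"tz":0,"wx":0,"wy":0,"wz":0,"claw":40},{"tx":0.008,"ty":-0.114,"tz":0,"wx":0,"wy":0,"wz":0,"claw":40},{"tx":0.008,"ty":-0.113,"tz":0,"wx":0,"wy":0,"wz":0,"claw":40},{"tx":0,"ty":0,"tz":0,"wx":0,"wy":0,"wz":0,"claw":40},{"tx":0,"ty":0,"tz":0,"wx":0,"wy":0,"wz":0,"claw":40}]'; python3 g.py .4885 -.0549 .1 -107.5
python3 - <<'E'
from plant import bot
from h import *
d=bot.get_image('wrist'); np.savez('pics/w2.npz',**d); cv2.imwrite('pics/w2.png',d['img'][:,:,::-1])
X=np.array([[.4885,-.0549,.09],[.4913,-.0006,.09],[.5454,-.0042,.09],[.5421,-.0577,.09]])
print(pix(d,X).round(1))
P=cloud(d)
for x in X:
    q=P.reshape(-1,3); q=q[(abs(q[:,2]-.09)<.005)&(np.hypot(*(q[:,:2]-x[:2]).T)<.016)]
    if len(q): r=cv2.minEnclosingCircle(q[:,:2].astype(np.float32)*1000); print(len(q),np.round(r[0],1),round(r[1],1),q[:,2].max().round(4))
E
```

```text
clock: 2.28
tcp_pos: [0.489, -0.0561, 0.2309]
eef_rot: [[0.954, -0.301, -0.001], [-0.301, -0.954, -0.001], [-0.001, 0.001, -1.0]]
contact_force: [-0.8, -0.1, -0.5]
grip_width: 0.47
finger_force: 0.0
t 2.27 tcp [ 0.489  -0.0561  0.2309] turn [ 0.001  0.001 -0.   ] shift [-0.0016 -0.002   0.2618] F [-0.8 -0.1 -0.5] grip 0.47
[[321.4 221.5]
 [249.2 239.6]
 [226.5 166.9]
 [301.5 147.8]]
601 [487.  -54.1] 9.9 0.0934
584 [ 4.904e+02 -3.000e-01] 10.0 0.0935
668 [544.1  -3.8] 10.0 0.0935
671 [540.7 -57.5] 9.9 0.0936
```

View pics/w2.png

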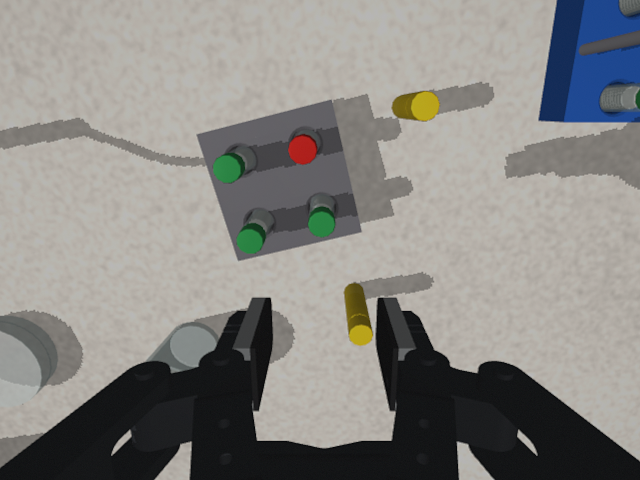

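Wrist view: the target spare's cap is at (321,221), its neighbours are at (250,239) and (229,167), and red is at (302,148). The projections match the measured positions. I'll descend onto the spare and grip it.

```bash
python3 -m crank '[{"tx":-0.0035,"ty":-0.002,"tz":0.05,"wx":0,"wy":0,"wz":0,"claw":40},{"tx":0,"ty":0,"tz":0.08,"wx":0,"wy":0,"wz":0,"claw":40},{"tx":0,"ty":0,"tz":0.08,"wx":0,"wy":0,"wz":0,"claw":40},{"tx":0,"ty":0,"tz":0.06,"wx":0,"wy":0,"wz":0,"claw":40},{"tx":0,"ty":0,"tz":0.04,"wx":0,"wy":0,"wz":0,"claw":40},{"tx":0,"ty":0,"tz":0.028,"wx":0,"wy":0,"wz":0,"claw":40},{"tx":0,"ty":0,"tz":0,"wx":0,"wy":0,"wz":0,"claw":10},{"tx":0,"ty":0,"tz":0,"wx":0,"wy":0,"wz":0,"claw":10},{"tx":0,"ty":0,"tz":0,"wx":0,"wy":0,"wz":0,"claw":10},{"tx":0,"ty":0,"tz":0,"wx":0,"wy":0,"wz":0,"claw":10}]' 30; python3 g.py .4877 -.0545 .2 -107.5
```

```text
clock: 3.58
tcp_pos: [0.4886, -0.0543, 0.063]
eef_rot: [[0.954, -0.301, 0.001], [-0.301, -0.954, -0.0], [0.001, -0.0, -1.0]]
contact_force: [0.8, -0.2, -0.6]
grip_width: 0.219
finger_force: 30.4
t 3.58 tcp [ 0.4886 -0.0543  0.063 ] turn [-0.    -0.001 -0.   ] shift [-0.0016  0.001  -0.274 ] F [ 0.8 -0.2 -0.6] grip 0.219
```

```bash
python3 -m crank '[{"tx":0,"ty":0,"tz":-0.03,"wx":0,"wy":0,"wz":0,"claw":10},{"tx":0,"ty":0,"tz":-0.06,"wx":0,"wy":0,"wz":0,"claw":10},{"tx":0,"ty":0,"tz":-0.08,"wx":0,"wy":0,"wz":0,"claw":10},{"tx":0,"ty":0,"tz":-0.1,"wx":0,"wy":0,"wz":0,"claw":10},{"tx":0.01,"ty":0.08,"tz":-0.06,"wx":0,"wy":0,"wz":0,"claw":10},{"tx":0.01,"ty":0.1,"tz":-0.04,"wx":0,"wy":0,"wz":0,"claw":10},{"tx":0.02,"ty":0.12,"tz":-0.024,"wx":0,"wy":0,"wz":0,"claw":10},{"tx":0.01,"ty":0.12,"tz":0,"wx":0,"wy":0,"wz":0,"claw":10},{"tx":0.01,"ty":0.098,"tz":0,"wx":0,"wy":0,"wz":0,"claw":10},{"tx":0,"ty":0,"tz":0,"wx":0,"wy":0,"wz":0,"claw":10},{"tx":0,"ty":0,"tz":0,"wx":0,"wy":0,"wz":0,"claw":10}]'
python3 - <<'E'
from plant import bot
from h import *
d=bot.get_image('wrist'); np.savez('pics/w3.npz',**d); cv2.imwrite('pics/w3.png',d['img'][:,:,::-1])
print(pix(d,np.array([[.5267,-.3362,.04],[.5501,-.375,.04],[.4853,-.3546,.04],[.5675,-.3172,.09],[.5029,-.2962,.09]])).round(1))
P=cloud(d); q=P.reshape(-1,3); b=(d['img'].reshape(-1,3).astype(int)); bl=(b[:,2]>b[:,0]+40)&(b[:,2]>b[:,1]+30)
for dz in (0,.003):
    m=bl&(abs(q[:,2]-.04-dz)<.004); r=cv2.minAreaRect(q[m][:,:2].astype(np.float32)*1000); print(m.sum(),np.round(r[0],1),np.round(r[1],1),r[2],np.median(q[m][:,2]))
E
```

```text
clock: 4.95
tcp_pos: [0.4389, -0.3095, 0.2599]
eef_rot: [[0.954, -0.301, 0.001], [-0.301, -0.954, 0.001], [0.001, -0.001, -1.0]]
contact_force: [0.8, -0.0, -0.5]
grip_width: 0.225
finger_force: 30.5
[[322.3  90. ]
 [359.3  45.5]
 [357.2 132. ]
 [278.2  36.1]
 [280.4 136.6]]
16038 [ 525.  -336.2] [135.9 103.9] 72.28490447998047 0.04138094093826332
15942 [ 525.  -336.2] [135.9 103.9] 72.28490447998047 0.041389126906816405
```

View pics/w3.png

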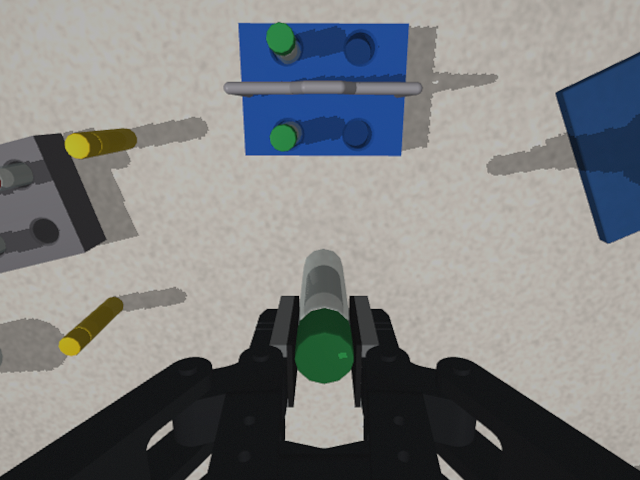

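Wrist view: the held vial's cap is at (325,345), and the empty wells are at (358,48) and (356,132), matching the projected (359,45.5) and (357,132). Next, the held vial's offset from the TCP.

```bash
python3 - <<'E'
from plant import bot
from h import *
d=dict(np.load('pics/w3.npz')); P=cloud(d); o=bot.observe(); R=np.array(o['eef_rot']); p=np.array(o['tcp_pos'])
q=P[300:395,285:365].reshape(-1,3); b=d['img'][300:395,285:365].reshape(-1,3).astype(int)
m=(b[:,1]>b[:,0]+30)&(b[:,1]>b[:,2]+20); q=q[m]; zt=np.percentile(q[:,2],95); t=q[q[:,2]>zt-.005]
r=cv2.minEnclosingCircle(t[:,:2].astype(np.float32)*1000); c=np.array([*r[0],zt*1000])/1000
print('cap',c.round(4),r[1],'rel tool mm',(R.T@(c-p)*1000).round(1))
# well circles in wrist image: dark-region centroids via depth hole (z<0.035)
for u,v in ((358,48),(356,132)):
    Q=P[v-22:v+23,u-22:u+23]; mm=(Q[...,2]<.03)&(Q[...,2]>.0); 
    vv,uu=np.nonzero(mm); ring=cv2.minEnclosingCircle(np.stack([uu+u-22,vv+v-22],1).astype(np.float32)); 
    (cu,cv_),rad=ring; ray=np.linalg.inv(d['mtx'])@[cu,cv_,1]; C=-d['R'].T@d['t']; w=d['R'].T@ray
    print('well',np.round(ring[0],1),round(rad,1),mm.sum(),[ (C+w*((z-C[2])/w[2])).round(4)[:2] for z in (.04,.0415)])
E
python3 g.py .4853 -.3546 .2 -107.7
```

```text
cap [ 0.4705 -0.3209  0.2904] 43.09067916870117 rel tool mm [ 33.4   2.4 -30.5]
well [359.   49.1] 14.9 664 [array([ 0.5476, -0.374 ]), array([ 0.5475, -0.3739])]
well [356.7 133.7] 13.8 567 [array([ 0.484 , -0.3538]), array([ 0.4841, -0.3537])]
t 5.0 tcp [ 0.4394 -0.3086  0.2598] turn [-0.001 -0.     0.003] shift [0.1155 0.0598 0.1196] F [0.7 0.7 0.1] grip 0.222
```

```bash
cat > held.py <<'E'
from h import *
def held(d,o,box=(285,300,365,395)):
    u0,v0,u1,v1=box
    P=cloud(d); R=np.array(o['eef_rot']); p=np.array(o['tcp_pos']); L=((P-p)@R)*1000
    Q=L[v0:v1,u0:u1].reshape(-1,3); b=d['img'][v0:v1,u0:u1].reshape(-1,3).astype(int)
    m=(b[:,1]>b[:,0]+25)&(b[:,1]>b[:,2]+15)&(abs(Q[:,0])<25)&(abs(Q[:,1])<20)&(Q[:,2]<-10)&(Q[:,2]>-50); Q=Q[m]
    zt=np.percentile(Q[:,2],20); t=Q[abs(Q[:,2]-zt)<2]
    r=cv2.minEnclosingCircle(t[:,:2].astype(np.float32)); print('cap in tool mm',np.round(r[0],1),'rad',round(r[1],1),'z',zt.round(1),len(t)); return r[0]
E
python3 - <<'E'
from plant import bot
from held import *
held(dict(np.load('pics/w3.npz')),bot.observe())
E
```

```text
cap in tool mm [0.  1.7] rad 9.9 z -30.0 2448
```

```bash
python3 -m crank '[{"tx":0.057,"ty":0.029,"tz":0.02,"wx":0,"wy":0,"wz":0.003,"claw":10},{"tx":0.057,"ty":0.029,"tz":0.02,"wx":0,"wy":0,"wz":0,"claw":10},{"tx":0,"ty":0,"tz":0.07,"wx":0,"wy":0,"wz":0,"claw":10},{"tx":0,"ty":0,"tz":0.1,"wx":0,"wy":0,"wz":0,"claw":10},{"tx":0,"ty":0,"tz":0.07,"wx":0,"wy":0,"wz":0,"claw":10},{"tx":0,"ty":0,"tz":0.03,"wx":0,"wy":0,"wz":0,"claw":10},{"tx":0,"ty":0,"tz":0,"wx":0,"wy":0,"wz":0,"claw":10}]'
python3 - <<'E'
from plant import bot
from held import *
ps=[]
for i in range(3):
    d=bot.get_image('wrist'); o=bot.observe(); ps.append(o['tcp_pos']); held(d,o)
print(np.mean(ps,0),np.std(ps,0))
np.savez('pics/w4.npz',**d); s=bot.get_image('scene'); np.savez('pics/s4.npz',**s)
B=np.array([.4848,-.3544]); print(pix(s,np.array([*B,.04])))
a=cv2.resize(d['img'][180:480,160:480],(640,600)); 
u,v=np.round(pix(s,np.array([*B,.08]))).astype(int); print(u,v)
c=cv2.resize(s['img'][v-40:v+60,u-40:u+40],None,fx=5,fy=5,interpolation=cv2.INTER_CUBIC)
w=cv2.resize(d['img'][0:480],(400,300)); canvas=np.zeros((500,800,3),np.uint8); canvas[:300,:400]=w; canvas[:,400:]=c[:500,:400]; cv2.imwrite('pics/v4.png',canvas[:,:,::-1])
E
```

```text
clock: 5.88
tcp_pos: [0.4845, -0.3536, 0.1038]
eef_rot: [[0.953, -0.304, -0.001], [-0.304, -0.953, 0.002], [-0.001, -0.001, -1.0]]
contact_force: [-0.0, 0.4, 0.7]
grip_width: 0.227
finger_force: 30.5
cap in tool mm [-0.9 -0.1] rad 10.1 z -28.4 2456
cap in tool mm [-0.5  0.1] rad 10.1 z -28.9 2466
cap in tool mm [-0.2  0.1] rad 10.1 z -29.4 2464
[ 0.48564936 -0.35529385  0.10592279] [0.00024399 0.0004939  0.00053138]
[171.03836478 311.42690172]
169 297
```

View pics/v4.png

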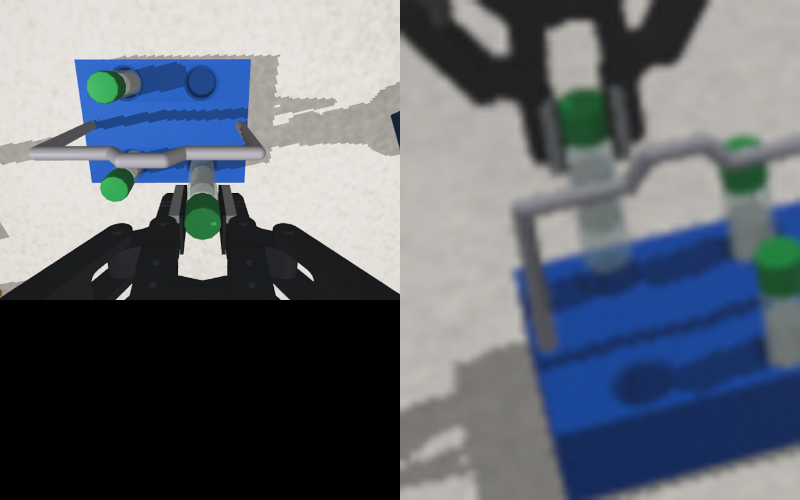

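Left, the wrist view: the vial stands over the front-right well. Right, the scene crop: the vial's foot at about (600,265) is just above the mouth. I'll lower it slowly and watch the force.

```bash
python3 -m crank '[{"tx":0,"ty":0,"tz":0.008,"wx":0,"wy":0,"wz":0,"claw":10},{"tx":0,"ty":0,"tz":0.008,"wx":0,"wy":0,"wz":0,"claw":10},{"tx":0,"ty":0,"tz":0.008,"wx":0,"wy":0,"wz":0,"claw":10},{"tx":0,"ty":0,"tz":0.008,"wx":0,"wy":0,"wz":0,"claw":10},{"tx":0,"ty":0,"tz":0,"wx":0,"wy":0,"wz":0,"claw":10}]'; python3 g.py .4853 -.3546 .063 -107.7
```

```text
clock: 6.7
tcp_pos: [0.4837, -0.3549, 0.0876]
eef_rot: [[0.952, -0.306, -0.001], [-0.306, -0.952, 0.001], [-0.001, -0.0, -1.0]]
contact_force: [0.4, -0.3, -0.1]
grip_width: 0.219
finger_force: 30.5
t 6.7 tcp [ 0.4837 -0.3549  0.0876] turn [-0.     0.001 -0.001] shift [ 0.0029 -0.0016  0.0491] F [ 0.4 -0.3 -0.1] grip 0.219
```

```bash
python3 -m crank '[{"tx":0,"ty":0,"tz":0.012,"wx":0,"wy":0,"wz":0,"claw":10},{"tx":0,"ty":0,"tz":0.012,"wx":0,"wy":0,"wz":0,"claw":10},{"tx":0,"ty":0,"tz":0.012,"wx":0,"wy":0,"wz":0,"claw":10},{"tx":0,"ty":0,"tz":0.01,"wx":0,"wy":0,"wz":0,"claw":10},{"tx":0,"ty":0,"tz":0.004,"wx":0,"wy":0,"wz":0,"claw":10},{"tx":0,"ty":0,"tz":0.004,"wx":0,"wy":0,"wz":0,"claw":10},{"tx":0,"ty":0,"tz":0,"wx":0,"wy":0,"wz":0,"claw":10}]'; python3 g.py .4853 -.3546 .063 -107.7
```

```text
clock: 7.58
tcp_pos: [0.4845, -0.3554, 0.0617]
eef_rot: [[0.952, -0.306, 0.001], [-0.306, -0.952, -0.0], [0.001, 0.0, -1.0]]
contact_force: [-0.2, -0.9, 1.3]
grip_width: 0.22
finger_force: 30.7
t 7.58 tcp [ 0.4845 -0.3554  0.0617] turn [ 0.    -0.    -0.001] shift [ 0.0011 -0.002  -0.0025] F [-0.2 -0.9  1.3] grip 0.22
```

```bash
python3 -m crank '[{"tx":0,"ty":0,"tz":0,"wx":0,"wy":0,"wz":0,"claw":38},{"tx":0,"ty":0,"tz":0,"wx":0,"wy":0,"wz":0,"claw":38},{"tx":0,"ty":0,"tz":-0.04,"wx":0,"wy":0,"wz":0,"claw":38},{"tx":0,"ty":0,"tz":-0.08,"wx":0,"wy":0,"wz":0,"claw":38},{"tx":0,"ty":0,"tz":-0.08,"wx":0,"wy":0,"wz":0,"claw":38},{"tx":0,"ty":0,"tz":-0.08,"wx":0,"wy":0,"wz":0,"claw":38},{"tx":-0.03,"ty":-0.1,"tz":0,"wx":0,"wy":0,"wz":0,"claw":38},{"tx":-0.035,"ty":-0.115,"tz":0,"wx":0,"wy":0,"wz":0,"claw":38},{"tx":-0.035,"ty":-0.115,"tz":0,"wx":0,"wy":0,"wz":0,"claw":38},{"tx":-0.035,"ty":-0.115,"tz":0,"wx":0,"wy":0,"wz":0,"claw":38},{"tx":-0.035,"ty":-0.115,"tz":0,"wx":0,"wy":0,"wz":0,"claw":38},{"tx":-0.034,"ty":-0.119,"tz":0,"wx":0,"wy":0,"wz":0,"claw":38},{"tx":0,"ty":0,"tz":0,"wx":0,"wy":0,"wz":0,"claw":38},{"tx":0,"ty":0,"tz":0,"wx":0,"wy":0,"wz":0,"claw":38}]'
python3 - <<'E'
from plant import bot
from h import *
import g
ps=[]
for i in range(3):
    d=bot.get_image('wrist'); ps.append(bot.observe()['tcp_pos'])
print(np.mean(ps,0).round(4)); g.go(.4908,-.0005,.063,-107.7)
P=cloud(d)
for x in ([.4908,-.0005],[.4877,-.0545],[.5448,-.004],[.5414,-.0576]):
    q=P.reshape(-1,3); q=q[(abs(q[:,2]-.092)<.006)&(np.hypot(*(q[:,:2]-x).T)<.02)]
    if len(q)>50: r=cv2.minEnclosingCircle(q[:,:2].astype(np.float32)*1000); print(len(q),np.round(r[0],1),round(r[1],1))
s=bot.get_image('scene'); t=bot.get_image('top')
p=cloud(t)[225:300,395:490].reshape(-1,3); b=t['img'][225:300,395:490].reshape(-1,3).astype(int); m=(abs(p[:,2]-.09)<.008)&(b[:,1]>b[:,0]+25)&(b[:,1]>b[:,2]+15)
print('caps in carrier',p[m].round(3)[::25])
E
```

```text
clock: 9.32
tcp_pos: [0.4912, -0.0012, 0.2024]
eef_rot: [[0.952, -0.305, 0.002], [-0.305, -0.952, -0.001], [0.002, 0.0, -1.0]]
contact_force: [-0.3, -1.3, 0.2]
grip_width: 0.444
finger_force: 0.0
[ 0.491  -0.0027  0.2018]
t 9.47 tcp [ 0.4909 -0.003   0.2016] turn [ 0.    -0.    -0.004] shift [-0.0017 -0.0047  0.2773] F [ 0.1 -0.5  0.3] grip 0.447
712 [ 4.905e+02 -3.000e-01] 10.0
822 [544.2  -3.7] 9.9
871 [540.8 -57.5] 10.0
caps in carrier [[ 0.576 -0.316  0.089]
 [ 0.566 -0.313  0.09 ]
 [ 0.508 -0.29   0.091]
 [ 0.501 -0.304  0.093]
 [ 0.489 -0.352  0.093]
 [ 0.482 -0.355  0.09 ]]
```

```bash
python3 -m crank '[{"tx":-0.001,"ty":-0.003,"tz":0.04,"wx":0,"wy":0,"wz":0,"claw":38},{"tx":0,"ty":0,"tz":0.08,"wx":0,"wy":0,"wz":0,"claw":38},{"tx":0,"ty":0,"tz":0.08,"wx":0,"wy":0,"wz":0,"claw":38},{"tx":0,"ty":0,"tz":0.05,"wx":0,"wy":0,"wz":0,"claw":38},{"tx":0,"ty":0,"tz":0.027,"wx":0,"wy":0,"wz":0,"claw":38},{"tx":0,"ty":0,"tz":0,"wx":0,"wy":0,"wz":0,"claw":10},{"tx":0,"ty":0,"tz":0,"wx":0,"wy":0,"wz":0,"claw":10},{"tx":0,"ty":0,"tz":0,"wx":0,"wy":0,"wz":0,"claw":10},{"tx":0,"ty":0,"tz":0,"wx":0,"wy":0,"wz":0,"claw":10},{"tx":0,"ty":0,"tz":-0.03,"wx":0,"wy":0,"wz":0,"claw":10},{"tx":0,"ty":0,"tz":-0.06,"wx":0,"wy":0,"wz":0,"claw":10},{"tx":0,"ty":0,"tz":-0.08,"wx":0,"wy":0,"wz":0,"claw":10},{"tx":0,"ty":0,"tz":-0.1,"wx":0,"wy":0,"wz":0,"claw":10},{"tx":0,"ty":0,"tz":-0.05,"wx":0,"wy":0,"wz":0,"claw":10},{"tx":0,"ty":0,"tz":0,"wx":0,"wy":0,"wz":0,"claw":10}]' 30
python3 - <<'E'
from plant import bot
from held import *
import g
for i in range(3):
    d=bot.get_image('wrist'); o=bot.observe(); held(d,o); g.go(.5494,-.3747,.22,-107.7)
E
```

```text
clock: 11.45
tcp_pos: [0.4931, 0.001, 0.2266]
eef_rot: [[0.952, -0.306, 0.008], [-0.306, -0.952, -0.0], [0.007, -0.002, -1.0]]
contact_force: [-0.9, -0.6, -0.8]
grip_width: 0.218
finger_force: 30.0
cap in tool mm [2.1 0.1] rad 9.9 z -31.3 2439
t 11.5 tcp [0.4915 0.0009 0.2244] turn [-0.001 -0.002 -0.001] shift [0.3387 0.6804 0.0089] F [ 0.3  0.  -0.8] grip 0.22
cap in tool mm [1.7 0.5] rad 10.1 z -30.7 2445
t 11.55 tcp [0.4904 0.0008 0.2229] turn [ 0.    -0.    -0.001] shift [0.3407 0.6796 0.0058] F [-0.2 -0.  -0.5] grip 0.223
cap in tool mm [1.1 0.4] rad 9.9 z -30.1 2437
t 11.6 tcp [0.4898 0.0007 0.2219] turn [ 0.     0.001 -0.001] shift [0.3419 0.679  0.0039] F [ 0.2  0.4 -1.5] grip 0.224
```

```bash
python3 -m crank '[{"tx":0.03,"ty":0.06,"tz":0,"wx":0,"wy":0,"wz":0,"claw":10},{"tx":0.05,"ty":0.1,"tz":0,"wx":0,"wy":0,"wz":0,"claw":10},{"tx":0.055,"ty":0.11,"tz":0,"wx":0,"wy":0,"wz":0,"claw":10},{"tx":0.055,"ty":0.11,"tz":0,"wx":0,"wy":0,"wz":0,"claw":10},{"tx":0.055,"ty":0.11,"tz":0,"wx":0,"wy":0,"wz":0,"claw":10},{"tx":0.055,"ty":0.11,"tz":0,"wx":0,"wy":0,"wz":0,"claw":10},{"tx":0.041,"ty":0.08,"tz":0,"wx":0,"wy":0,"wz":0,"claw":10},{"tx":0,"ty":0,"tz":0,"wx":0,"wy":0,"wz":0,"claw":10},{"tx":0,"ty":0,"tz":0.06,"wx":0,"wy":0,"wz":0,"claw":10},{"tx":0,"ty":0,"tz":0.08,"wx":0,"wy":0,"wz":0,"claw":10},{"tx":0,"ty":0,"tz":0.06,"wx":0,"wy":0,"wz":0,"claw":10},{"tx":0,"ty":0,"tz":0.03,"wx":0,"wy":0,"wz":0,"claw":10},{"tx":0,"ty":0,"tz":0,"wx":0,"wy":0,"wz":0,"claw":10},{"tx":0,"ty":0,"tz":0,"wx":0,"wy":0,"wz":0,"claw":10}]'
python3 - <<'E'
from plant import bot
from held import *
import g
for i in range(3):
    d=bot.get_image('wrist'); o=bot.observe(); held(d,o); g.go(.5489,-.3749,.063,-107.7)
s=bot.get_image('scene'); u,v=np.round(pix(s,np.array([.5495,-.3749,.07]))).astype(int)
c=cv2.resize(s['img'][v-40:v+60,u-40:u+40],None,fx=5,fy=5,interpolation=cv2.INTER_CUBIC)
w=cv2.resize(d['img'],(400,300)); canvas=np.zeros((500,800,3),np.uint8); canvas[:300,:400]=w; canvas[:,400:]=c[:500,:400]; cv2.imwrite('pics/v5.png',canvas[:,:,::-1])
E
```

```text
clock: 13.35
tcp_pos: [0.5503, -0.3752, 0.1092]
eef_rot: [[0.952, -0.305, 0.002], [-0.305, -0.952, -0.001], [0.002, 0.0, -1.0]]
contact_force: [1.1, -0.7, 0.2]
grip_width: 0.223
finger_force: 30.0
cap in tool mm [-0.   0.3] rad 10.2 z -28.6 2467
t 13.4 tcp [ 0.5504 -0.3756  0.1096] turn [ 0.    -0.002 -0.001] shift [-0.0034 -0.0004  0.0933] F [ 0.6 -0.4  0.7] grip 0.221
cap in tool mm [0.4 0.5] rad 10.1 z -29.0 2477
t 13.45 tcp [ 0.5504 -0.3757  0.1097] turn [ 0.    -0.002 -0.001] shift [-0.0034 -0.0006  0.0935] F [ 0.8 -0.2  0.2] grip 0.223
cap in tool mm [0.4 0.8] rad 10.4 z -29.2 2458
t 13.5 tcp [ 0.5503 -0.3757  0.1096] turn [ 0.    -0.002 -0.001] shift [-0.0031 -0.0007  0.0932] F [-0.2 -0.1 -0.7] grip 0.222
```

View pics/v5.png

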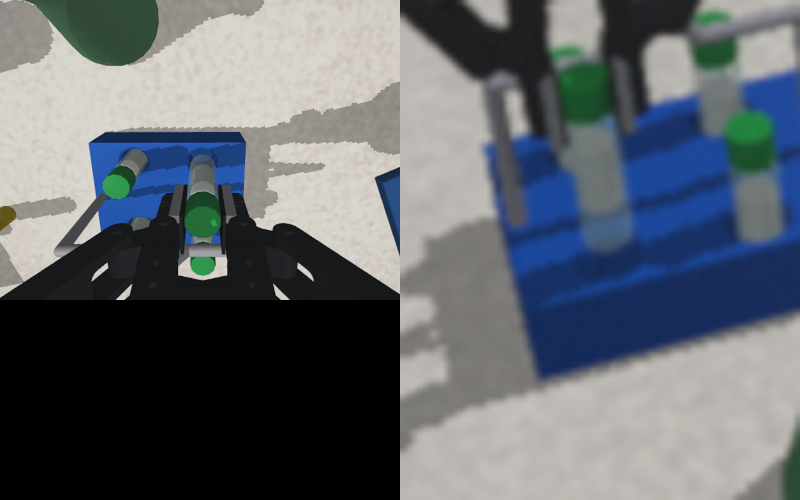

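Left: the vial stands over the far right well. Right: its foot at (607,245) is over the dark mouth at about (608,258). Lowering again.

```bash
python3 -m crank '[{"tx":-0.0025,"ty":0,"tz":0.008,"wx":0,"wy":0,"wz":0,"claw":10},{"tx":0,"ty":0,"tz":0.008,"wx":0,"wy":0,"wz":0,"claw":10},{"tx":0,"ty":0,"tz":0.008,"wx":0,"wy":0,"wz":0,"claw":10},{"tx":0,"ty":0,"tz":0.008,"wx":0,"wy":0,"wz":0,"claw":10},{"tx":0,"ty":0,"tz":0.008,"wx":0,"wy":0,"wz":0,"claw":10},{"tx":0,"ty":0,"tz":0,"wx":0,"wy":0,"wz":0,"claw":10}]'; python3 g.py .5495 -.3751 .063 -107.7
```

```text
clock: 14.3
tcp_pos: [0.5476, -0.3744, 0.0871]
eef_rot: [[0.952, -0.306, -0.001], [-0.306, -0.952, 0.001], [-0.001, -0.0, -1.0]]
contact_force: [-1.0, -0.9, 0.2]
grip_width: 0.22
finger_force: 30.0
t 14.3 tcp [ 0.5476 -0.3744  0.0871] turn [-0.     0.001 -0.001] shift [0.004  0.0002 0.0483] F [-1.  -0.9  0.2] grip 0.22
```

```bash
python3 -m crank '[{"tx":0,"ty":0,"tz":0.012,"wx":0,"wy":0,"wz":0,"claw":10},{"tx":0,"ty":0,"tz":0.012,"wx":0,"wy":0,"wz":0,"claw":10},{"tx":0,"ty":0,"tz":0.012,"wx":0,"wy":0,"wz":0,"claw":10},{"tx":0,"ty":0,"tz":0.01,"wx":0,"wy":0,"wz":0,"claw":10},{"tx":0,"ty":0,"tz":0.004,"wx":0,"wy":0,"wz":0,"claw":10},{"tx":0,"ty":0,"tz":0.004,"wx":0,"wy":0,"wz":0,"claw":10},{"tx":0,"ty":0,"tz":0,"wx":0,"wy":0,"wz":0,"claw":10}]'; python3 g.py .5495 -.3751 .063 -107.7
```

```text
clock: 15.18
tcp_pos: [0.5482, -0.3746, 0.0624]
eef_rot: [[0.952, -0.306, -0.0], [-0.306, -0.952, 0.0], [-0.0, -0.0, -1.0]]
contact_force: [-3.0, 1.9, 5.9]
grip_width: 0.218
finger_force: 30.9
t 15.18 tcp [ 0.5482 -0.3746  0.0624] turn [-0.     0.    -0.001] shift [ 0.0028  0.0001 -0.0011] F [-3.   1.9  5.9] grip 0.218
```

```bash
python3 -m crank '[{"tx":0,"ty":0,"tz":0,"wx":0,"wy":0,"wz":0,"claw":38},{"tx":0,"ty":0,"tz":0,"wx":0,"wy":0,"wz":0,"claw":38},{"tx":0,"ty":0,"tz":-0.04,"wx":0,"wy":0,"wz":0,"claw":38},{"tx":0,"ty":0,"tz":-0.08,"wx":0,"wy":0,"wz":0,"claw":38},{"tx":0,"ty":0,"tz":-0.08,"wx":0,"wy":0,"wz":0,"claw":38},{"tx":0,"ty":0,"tz":-0.1,"wx":0,"wy":0,"wz":0,"claw":38},{"tx":0,"ty":0,"tz":-0.05,"wx":0,"wy":0,"wz":-0.05,"claw":38},{"tx":0,"ty":0,"tz":0,"wx":0,"wy":0,"wz":-0.11,"claw":38},{"tx":0,"ty":0,"tz":0,"wx":0,"wy":0,"wz":-0.11,"claw":38},{"tx":0,"ty":0,"tz":0,"wx":0,"wy":0,"wz":-0.11,"claw":38},{"tx":0,"ty":0,"tz":0,"wx":0,"wy":0,"wz":-0.11,"claw":38},{"tx":0,"ty":0,"tz":0,"wx":0,"wy":0,"wz":-0.11,"claw":38},{"tx":0,"ty":0,"tz":0,"wx":0,"wy":0,"wz":-0.11,"claw":38},{"tx":0,"ty":0,"tz":0,"wx":0,"wy":0,"wz":-0.11,"claw":38},{"tx":0,"ty":0,"tz":0,"wx":0,"wy":0,"wz":-0.11,"claw":38},{"tx":0,"ty":0,"tz":0,"wx":0,"wy":0,"wz":-0.07,"claw":38},{"tx":0,"ty":0,"tz":0,"wx":0,"wy":0,"wz":0,"claw":38}]'
python3 - <<'E'
from plant import bot
from h import *
import g
d=bot.get_image('wrist'); t=bot.get_image('top'); np.savez('pics/t6.npz',**t)
p=cloud(t)[225:300,395:490].reshape(-1,3); 
for n,p in (('top',p),('wrist',cloud(d).reshape(-1,3))):
  m=(p[:,2]>.105)&(p[:,2]<.135)&(np.hypot(p[:,0]-.527,p[:,1]+.336)<.08); q=p[m]
  if len(q): r=cv2.minAreaRect(q[:,:2].astype(np.float32)*1000); print(n,len(q),np.round(r[0],1),np.round(r[1],1),round(r[2],2))
g.go(.5152,-.3724,.096,-17.6)
P=cloud(t); b=t['img'].astype(int); m=(abs(P[...,2]-.09)<.008)&(b[...,1]>b[...,0]+25)&(b[...,1]>b[...,2]+15)
n,l,s,c=cv2.connectedComponentsWithStats(m.astype(np.uint8))
for k in range(1,n):
    if s[k,4]>15: print('cap',P[l==k].mean(0).round(4),s[k,4])
E
```

```text
clock: 17.3
tcp_pos: [0.5481, -0.375, 0.2371]
eef_rot: [[0.307, 0.952, 0.001], [0.952, -0.307, -0.001], [-0.0, 0.001, -1.0]]
contact_force: [-0.5, -1.1, -0.3]
grip_width: 0.445
finger_force: 0.0
top 192 [ 526.7 -336. ] [130.8   9.3] 72.67
wrist 2512 [ 524.8 -336.3] [130.9   8.2] 72.38
t 17.4 tcp [ 0.5481 -0.3749  0.2366] turn [ 0.001  0.    -0.004] shift [-0.0151 -0.0642  0.2813] F [0.3 0.4 0. ] grip 0.444
cap [ 0.6831 -0.3261  0.0898] 62
cap [ 0.5669 -0.3167  0.0901] 47
cap [ 0.5454 -0.0041  0.0902] 54
cap [ 0.5484 -0.3733  0.0894] 49
cap [ 0.5016 -0.2955  0.0898] 43
cap [ 0.484  -0.3534  0.0901] 47
```

All four carrier caps read 0.09 m high, so they are seated. Now I'll pinch the level bar.

```bash
python3 -m crank '[{"tx":-0.0155,"ty":-0.066,"tz":0,"wx":0,"wy":0,"wz":-0.003,"claw":38},{"tx":0,"ty":0,"tz":0.06,"wx":0,"wy":0,"wz":0,"claw":38},{"tx":0,"ty":0,"tz":0.08,"wx":0,"wy":0,"wz":0,"claw":38},{"tx":0,"ty":0,"tz":0.08,"wx":0,"wy":0,"wz":0,"claw":38},{"tx":0,"ty":0,"tz":0.04,"wx":0,"wy":0,"wz":0,"claw":38},{"tx":0,"ty":0,"tz":0.02,"wx":0,"wy":0,"wz":0,"claw":38},{"tx":0,"ty":0,"tz":0,"wx":0,"wy":0,"wz":0,"claw":30},{"tx":0,"ty":0,"tz":0,"wx":0,"wy":0,"wz":0,"claw":20},{"tx":0,"ty":0,"tz":0,"wx":0,"wy":0,"wz":0,"claw":10},{"tx":0,"ty":0,"tz":0,"wx":0,"wy":0,"wz":0,"claw":0},{"tx":0,"ty":0,"tz":0,"wx":0,"wy":0,"wz":0,"claw":0},{"tx":0,"ty":0,"tz":0,"wx":0,"wy":0,"wz":0,"claw":0}]' 100
python3 - <<'E'
from plant import bot
from h import *
import g
d=bot.get_image('wrist'); np.savez('pics/w7.npz',**d); g.go(.5143,-.3724,.096,-17.6)
cv2.imwrite('pics/w7.png',d['img'][:,:,::-1])
E
```

```text
clock: 18.9
tcp_pos: [0.5142, -0.3724, 0.0972]
eef_rot: [[0.301, 0.953, 0.0], [0.953, -0.301, -0.001], [-0.001, 0.0, -1.0]]
contact_force: [-3.8, 1.0, 5.5]
grip_width: 0.054
finger_force: 98.1
t 18.95 tcp [ 0.5142 -0.3724  0.0972] turn [0.    0.    0.001] shift [0.     0.0002 0.0023] F [-2.8  0.6  6.2] grip 0.049
```

View pics/w7.png

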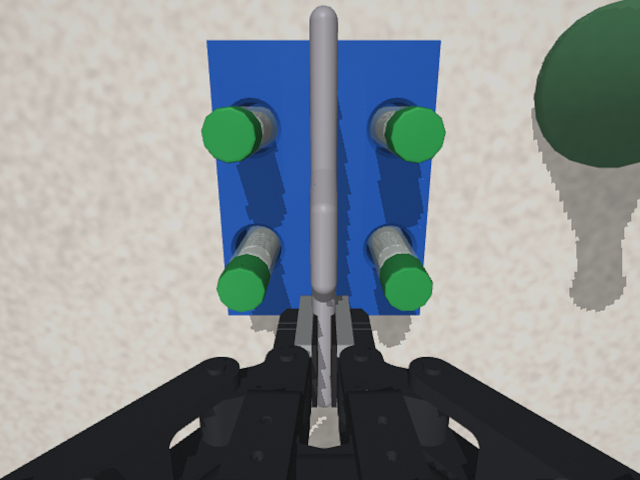

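The wrist view shows the level bar between the pads at (323,330) and all four green caps in the carrier. Next, a slow test lift.

```bash
python3 -m crank '[{"tx":0,"ty":0,"tz":-0.008,"wx":0,"wy":0,"wz":0,"claw":0},{"tx":0,"ty":0,"tz":-0.012,"wx":0,"wy":0,"wz":0,"claw":0},{"tx":0,"ty":0,"tz":-0.02,"wx":0,"wy":0,"wz":0,"claw":0},{"tx":0,"ty":0,"tz":-0.03,"wx":0,"wy":0,"wz":0,"claw":0},{"tx":0,"ty":0,"tz":-0.03,"wx":0,"wy":0,"wz":0,"claw":0},{"tx":0,"ty":0,"tz":0,"wx":0,"wy":0,"wz":0,"claw":0},{"tx":0,"ty":0,"tz":0,"wx":0,"wy":0,"wz":0,"claw":0}]'
cat > tilt.py <<'E'
from plant import bot
from h import *
def tilt():
    d=bot.get_image('wrist'); o=bot.observe(); R=np.array(o['eef_rot']); L=((cloud(d)-o['tcp_pos'])@R)*1000
    b=d['img'].astype(int); m=(b[...,2]>b[...,0]+50)&(b[...,2]>b[...,1]+40)&(L[...,2]>40)&(L[...,2]<100)
    q=L[m]; A=np.c_[q[:,:2],np.ones(len(q))]; k=np.linalg.lstsq(A,q[:,2],rcond=None)[0]
    for _ in range(3):
        r=abs(A@k-q[:,2])<3; k=np.linalg.lstsq(A[r],q[r,2],rcond=None)[0]
    print('carrier top plane tool: slope x,y deg',np.degrees(np.arctan(k[:2])).round(2),'z at tcp',k[2].round(1),'n',r.sum())
    g=(L[...,2]>-5)&(L[...,2]<12)&(b.max(-1)-b.min(-1)<30)&(L[...,0]>20)&(L[...,0]<105)&(abs(L[...,1])<15)
    h=L[g]; print('bar y med',np.median(h[:,1]).round(1),[(x,np.percentile(h[(h[:,0]>x)&(h[:,0]<x+10),2],10).round(1),np.median(h[(h[:,0]>x)&(h[:,0]<x+10),1]).round(1)) for x in range(20,105,10) if ((h[:,0]>x)&(h[:,0]<x+10)).sum()>5]); return d
if __name__=='__main__':
    np.savez('pics/tl.npz',**tilt())
E
python3 tilt.py; python3 g.py .5143 -.3724 .34 -17.6
```

```text
clock: 19.82
tcp_pos: [0.514, -0.3719, 0.1459]
eef_rot: [[0.301, 0.954, -0.0], [0.954, -0.301, -0.0], [-0.0, -0.0, -1.0]]
contact_force: [-0.9, 0.3, -3.7]
grip_width: 0.053
finger_force: 97.9
carrier top plane tool: slope x,y deg [0.96 0.26] z at tcp 55.4 n 36969
bar y med nan []
t 19.88 tcp [ 0.5137 -0.3717  0.1453] turn [-0.001 -0.     0.001] shift [-0.0009  0.0016 -0.3894] F [ 0.6  0.4 -4.2] grip 0.057
  return _methods._mean(a, axis=axis, dtype=dtype,
  ret = ret.dtype.type(ret / rcount)
```

Lifted with only about 1° of tilt. Now I'll raise it and turn the carrier to suit the hook.

```bash
sed -i 's/(L\[...,2\]>-5)&(L\[...,2\]<12)/(L[...,2]>-38)\&(L[...,2]<-8)/' tilt.py; python3 -m crank '[{"tx":0,"ty":0,"tz":-0.03,"wx":0,"wy":0,"wz":0,"claw":0},{"tx":0,"ty":0,"tz":-0.05,"wx":0,"wy":0,"wz":0,"claw":0},{"tx":0,"ty":0,"tz":-0.06,"wx":0,"wy":0,"wz":0,"claw":0},{"tx":0,"ty":0,"tz":-0.06,"wx":0,"wy":0,"wz":0,"claw":0},{"tx":0,"ty":0,"tz":-0.06,"wx":0,"wy":0,"wz":0,"claw":0},{"tx":0,"ty":0,"tz":-0.04,"wx":0,"wy":0,"wz":-0.02,"claw":0},{"tx":0,"ty":0,"tz":-0.01,"wx":0,"wy":0,"wz":-0.05,"claw":0},{"tx":0,"ty":0,"tz":0,"wx":0,"wy":0,"wz":-0.08,"claw":0},{"tx":0,"ty":0,"tz":0,"wx":0,"wy":0,"wz":-0.09,"claw":0},{"tx":0,"ty":0,"tz":0,"wx":0,"wy":0,"wz":-0.09,"claw":0},{"tx":0,"ty":0,"tz":0,"wx":0,"wy":0,"wz":-0.09,"claw":0},{"tx":0,"ty":0,"tz":0,"wx":0,"wy":0,"wz":-0.09,"claw":0},{"tx":0,"ty":0,"tz":0,"wx":0,"wy":0,"wz":-0.09,"claw":0},{"tx":0,"ty":0,"tz":0,"wx":0,"wy":0,"wz":-0.09,"claw":0},{"tx":0,"ty":0,"tz":0,"wx":0,"wy":0,"wz":-0.08,"claw":0},{"tx":0,"ty":0,"tz":0,"wx":0,"wy":0,"wz":-0.05,"claw":0},{"tx":0,"ty":0,"tz":0,"wx":0,"wy":0,"wz":-0.02,"claw":0},{"tx":0,"ty":0,"tz":0,"wx":0,"wy":0,"wz":0,"claw":0}]'; python3 tilt.py; python3 g.py .5973 .1707 .30 58.4
```

```text
clock: 22.12
tcp_pos: [0.5141, -0.3719, 0.3007]
eef_rot: [[-0.848, 0.529, -0.0], [0.529, 0.848, 0.0], [0.0, 0.0, -1.0]]
contact_force: [-1.1, 0.1, -4.5]
grip_width: 0.054
finger_force: 98.0
carrier top plane tool: slope x,y deg [0.92 0.39] z at tcp 56.0 n 37098
bar y med -0.6 [(20, np.float64(-32.8), np.float64(-0.6)), (30, np.float64(-33.0), np.float64(-0.6)), (40, np.float64(-32.7), np.float64(-0.6)), (50, np.float64(-31.4), np.float64(-0.6)), (60, np.float64(-20.4), np.float64(-0.6)), (70, np.float64(-20.3), np.float64(-0.6)), (80, np.float64(-20.2), np.float64(-0.7)), (90, np.float64(-20.0), np.float64(-0.7)), (100, np.float64(-19.6), np.float64(-0.7))]
t 22.18 tcp [ 0.5142 -0.3719  0.3007] turn [ 0.    -0.    -0.004] shift [0.427  1.0114 0.0014] F [-0.1 -0.8 -3.9] grip 0.052
```

```bash
python3 -m crank '[{"tx":0.008,"ty":0.02,"tz":0,"wx":0,"wy":0,"wz":-0.004,"claw":0},{"tx":0.017,"ty":0.04,"tz":0,"wx":0,"wy":0,"wz":0,"claw":0},{"tx":0.025,"ty":0.06,"tz":0,"wx":0,"wy":0,"wz":0,"claw":0},{"tx":0.03,"ty":0.07,"tz":0,"wx":0,"wy":0,"wz":0,"claw":0},{"tx":0.03,"ty":0.07,"tz":0,"wx":0,"wy":0,"wz":0,"claw":0},{"tx":0.03,"ty":0.07,"tz":0,"wx":0,"wy":0,"wz":0,"claw":0},{"tx":0.03,"ty":0.07,"tz":0,"wx":0,"wy":0,"wz":0,"claw":0},{"tx":0.03,"ty":0.07,"tz":0,"wx":0,"wy":0,"wz":0,"claw":0},{"tx":0.03,"ty":0.07,"tz":0,"wx":0,"wy":0,"wz":0,"claw":0},{"tx":0.03,"ty":0.07,"tz":0,"wx":0,"wy":0,"wz":0,"claw":0},{"tx":0.03,"ty":0.07,"tz":0,"wx":0,"wy":0,"wz":0,"claw":0},{"tx":0.03,"ty":0.07,"tz":0,"wx":0,"wy":0,"wz":0,"claw":0},{"tx":0.03,"ty":0.07,"tz":0,"wx":0,"wy":0,"wz":0,"claw":0},{"tx":0.025,"ty":0.06,"tz":0,"wx":0,"wy":0,"wz":0,"claw":0},{"tx":0.025,"ty":0.06,"tz":0,"wx":0,"wy":0,"wz":0,"claw":0},{"tx":0.017,"ty":0.04,"tz":0,"wx":0,"wy":0,"wz":0,"claw":0},{"tx":0.01,"ty":0.02,"tz":0,"wx":0,"wy":0,"wz":0,"claw":0},{"tx":0,"ty":0.011,"tz":0,"wx":0,"wy":0,"wz":0,"claw":0},{"tx":0,"ty":0,"tz":0,"wx":0,"wy":0,"wz":0,"claw":0}]'; python3 tilt.py
python3 - <<'E'
from plant import bot
from h import *
import g
for i in range(2):
    d=bot.get_image('wrist'); g.go(.5973,.1707,.2225,58.4)
np.savez('pics/w8.npz',**d); o=bot.observe(); R=np.array(o['eef_rot']); P=cloud(d)
print('hook pts px',pix(d,np.array([[.5937,.2375,.2],[.582,.2185,.228],[.6435,.3184,.23]])).round(0))
s=bot.get_image('scene'); np.savez('pics/s8.npz',**s)
c=cv2.resize(s['img'][120:270,330:530],(400,300),interpolation=cv2.INTER_CUBIC)
cv2.imwrite('pics/v8.png',np.hstack([cv2.resize(d['img'],(400,300)),c])[:,:,::-1])
E
```

```text
clock: 24.55
tcp_pos: [0.596, 0.1713, 0.3004]
eef_rot: [[-0.852, 0.523, -0.001], [0.523, 0.852, 0.0], [0.001, -0.0, -1.0]]
contact_force: [-0.5, -1.3, -4.7]
grip_width: 0.054
finger_force: 97.7
carrier top plane tool: slope x,y deg [ 1.15 16.93] z at tcp 60.8 n 37787
bar y med -0.1 [(20, np.float64(-30.8), np.float64(0.8)), (30, np.float64(-31.0), np.float64(2.5)), (40, np.float64(-30.9), np.float64(2.2)), (50, np.float64(-29.4), np.float64(0.5)), (60, np.float64(-19.0), np.float64(-1.3)), (70, np.float64(-18.9), np.float64(-1.3)), (80, np.float64(-18.7), np.float64(-1.6)), (90, np.float64(-18.5), np.float64(-1.6)), (100, np.float64(-18.0), np.float64(-2.1))]
t 24.65 tcp [0.5965 0.1712 0.3008] turn [ 0.    -0.     0.001] shift [-0.0019  0.      0.1567] F [-1.5 -0.8 -3.9] grip 0.051
t 24.7 tcp [0.5967 0.1711 0.301 ] turn [ 0.001 -0.     0.001] shift [-1.400e-03 -1.000e-04  1.571e-01] F [-0.3 -1.6 -3.7] grip 0.055
hook pts px [[417. 179.]
 [386. 188.]
 [608. 189.]]
```

View pics/v8.png

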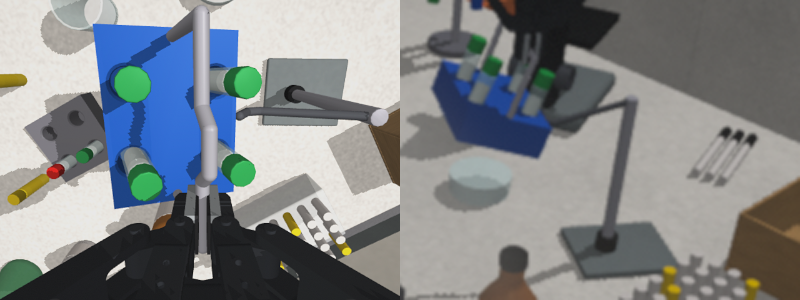

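The wrist view shows the carrier's top leaning about 17°: it rolled around the pinched bar during the transfer. The vials are still in, and the hook tip is at (240,115) in the left view. I'll ease the grip stepwise so gravity levels the carrier.

```bash
python3 -m crank '[{"tx":0,"ty":0,"tz":0,"wx":0,"wy":0,"wz":0,"claw":0},{"tx":0,"ty":0,"tz":0,"wx":0,"wy":0,"wz":0,"claw":0}]' 65 | tail -1; python3 tilt.py | head -1;  python3 -m crank '[{"tx":0,"ty":0,"tz":0,"wx":0,"wy":0,"wz":0,"claw":0},{"tx":0,"ty":0,"tz":0,"wx":0,"wy":0,"wz":0,"claw":0}]' 45 | tail -1; python3 tilt.py | head -1
```

```text
finger_force: 97.8
carrier top plane tool: slope x,y deg [ 1.07 17.04] z at tcp 60.6 n 37185
finger_force: 97.8
carrier top plane tool: slope x,y deg [ 1.07 17.01] z at tcp 60.6 n 37317
```

```bash
python3 -m crank '[{"tx":0,"ty":0,"tz":0,"wx":0,"wy":0,"wz":0,"claw":1},{"tx":0,"ty":0,"tz":0,"wx":0,"wy":0,"wz":0,"claw":1}]' 65 | tail -2; python3 tilt.py | head -1
```

```text
grip_width: 0.05
finger_force: 97.8
carrier top plane tool: slope x,y deg [ 1.07 16.96] z at tcp 60.6 n 37464
```

The grip doesn't ease, so I'll level the carrier by tilting the tool 17° about the bar. That leans the gripper away from the post.

```bash
python3 -m crank '[{"tx":0,"ty":0,"tz":0,"wx":-0.02,"wy":0,"wz":0,"claw":0},{"tx":0,"ty":0,"tz":0,"wx":-0.04,"wy":0,"wz":0,"claw":0},{"tx":0,"ty":0,"tz":0,"wx":-0.04,"wy":0,"wz":0,"claw":0},{"tx":0,"ty":0,"tz":0,"wx":-0.04,"wy":0,"wz":0,"claw":0},{"tx":0,"ty":0,"tz":0,"wx":-0.03,"wy":0,"wz":0,"claw":0},{"tx":0,"ty":0,"tz":0,"wx":-0.018,"wy":0,"wz":0,"claw":0},{"tx":0,"ty":0,"tz":0,"wx":0,"wy":0,"wz":0,"claw":0}]' 98
cat > eye.py <<'E'
# find eye position & carrier tilt in the world from the known grip geometry and the wrist view; print the way to the seat in tool axes
from plant import bot
from h import *
import sys
def eye(seat=(.5937,.2375)):
    d=bot.get_image('wrist'); o=bot.observe(); R=np.array(o['eef_rot']); p=np.array(o['tcp_pos']); W=cloud(d); L=(W-p)@R*1000
    b=d['img'].astype(int); m=(b[...,2]>b[...,0]+50)&(b[...,2]>b[...,1]+40)&(L[...,2]>30)&(L[...,2]<110)
    q=W[m]; A=np.c_[q[:,:2],np.ones(len(q))]; k=np.linalg.lstsq(A,q[:,2],rcond=None)[0]
    for _ in range(3):
        r=abs(A@k-q[:,2])<.003; k=np.linalg.lstsq(A[r],q[r,2],rcond=None)[0]
    n=np.array([-k[0],-k[1],1]); n/=np.linalg.norm(n)
    g=p-R[:,2]*.0155   # bar centre in the pads
    e=g+R[:,0]*.038+n*.012
    X=np.array([.524,.852,0]); Y=np.array([-.852,.524,0]); s=np.array([*seat,.2])
    print('tilt deg along stand x,y',np.degrees([n@X,n@Y]).round(2),'eye',e.round(4),'eye rel seat (stand x,y,z) mm',(np.array([(e-s)@X,(e-s)@Y,e[2]-.2])*1000).round(1),'underside z',(e-n*.125)[2].round(4))
    print('tool axes in stand frame x:',[(a@R).round(3).tolist() for a in (X,Y,np.array([0,0,1.]))],'F',np.round(o['contact_force'],1),'clock',round(o['clock'],2)); return d
if __name__=='__main__': np.savez('pics/e.npz',**eye())
E
python3 eye.py
```

```text
clock: 26.52
tcp_pos: [0.5952, 0.1664, 0.299]
eef_rot: [[-0.851, 0.504, 0.149], [0.525, 0.816, 0.242], [0.001, 0.284, -0.959]]
contact_force: [-2.4, -4.5, -2.1]
grip_width: 0.052
finger_force: 98.4
tilt deg along stand x,y [10.14  0.8 ] eye [0.5616 0.1846 0.3258] eye rel seat (stand x,y,z) mm [-61.9  -0.4 125.8] underside z 0.2028
tool axes in stand frame x: [[0.001, 0.959, 0.284], [1.0, -0.001, 0.0], [0.0, 0.284, -0.959]] F [-2.7 -4.7 -2.5] clock 26.57
```

The carrier, with its block at z 0.20–0.24, evidently leans against the hook tip at z 0.232, and that contact is what rolled it. I'll back away along the stand's −x and measure again.

```bash
python3 -m crank '[{"tx":0,"ty":-0.015,"tz":-0.004,"wx":0,"wy":0,"wz":0,"claw":0},{"tx":0,"ty":-0.025,"tz":-0.008,"wx":0,"wy":0,"wz":0,"claw":0},{"tx":0,"ty":-0.035,"tz":-0.01,"wx":0,"wy":0,"wz":0,"claw":0},{"tx":0,"ty":-0.03,"tz":-0.01,"wx":0,"wy":0,"wz":0,"claw":0},{"tx":0,"ty":-0.015,"tz":-0.004,"wx":0,"wy":0,"wz":0,"claw":0},{"tx":0,"ty":0,"tz":0,"wx":0,"wy":0,"wz":0,"claw":0},{"tx":0,"ty":0,"tz":0,"wx":0,"wy":0,"wz":0,"claw":0}]' | tail -4; python3 eye.py
python3 - <<'E'
from h import *
d=np.load('pics/e.npz'); cv2.imwrite('pics/w9.png',cv2.resize(d['img'],(400,300))[:,:,::-1])
E
```

```text
eef_rot: [[-0.852, 0.5, 0.153], [0.523, 0.815, 0.249], [-0.0, 0.292, -0.956]]
contact_force: [-0.2, 0.6, -3.9]
grip_width: 0.051
finger_force: 97.9
tilt deg along stand x,y [1.49 1.07] eye [0.5297 0.1346 0.3277] eye rel seat (stand x,y,z) mm [-121.2    0.6  127.7] underside z 0.2028
tool axes in stand frame x: [[-0.002, 0.957, 0.292], [1.0, 0.002, 0.0], [-0.0, 0.292, -0.956]] F [ 0.3 -0.2 -4.2] clock 27.5
```

View pics/w9.png

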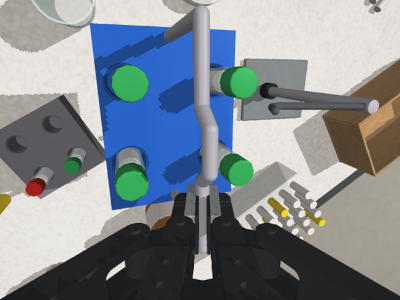

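The carrier is level again (about 1.5°), clear of the hook, and all four caps are in place. I'm lowering it to threading height before going back in. I've now used up my picture views and gone one over, so the rest is by measurement.

```bash
python3 -m crank '[{"tx":0,"ty":-0.004,"tz":0.013,"wx":0,"wy":0,"wz":0,"claw":0},{"tx":0,"ty":-0.01,"tz":0.033,"wx":0,"wy":0,"wz":0,"claw":0},{"tx":0,"ty":-0.012,"tz":0.039,"wx":0,"wy":0,"wz":0,"claw":0},{"tx":0,"ty":-0.012,"tz":0.039,"wx":0,"wy":0,"wz":0,"claw":0},{"tx":0,"ty":-0.007,"tz":0.023,"wx":0,"wy":0,"wz":0,"claw":0},{"tx":0,"ty":-0.003,"tz":0.008,"wx":0,"wy":0,"wz":0,"claw":0},{"tx":0,"ty":0,"tz":0,"wx":0,"wy":0,"wz":0,"claw":0},{"tx":0,"ty":0,"tz":0,"wx":0,"wy":0,"wz":0,"claw":0}]' | tail -3; python3 eye.py
cat > see.py <<'E'
from plant import bot
from h import *
X=np.array([.524,.852]); Y=np.array([-.852,.524]); s=np.array([.5937,.2375])
t=bot.get_image('top'); w=bot.get_image('wrist')
for n,d in (('top',t),('wrist',w)):
    W=cloud(d).reshape(-1,3); b=d['img'].reshape(-1,3).astype(int); a=(W[:,:2]-s)@X*1000; c=(W[:,:2]-s)@Y*1000; z=W[:,2]*1000
    g=b.max(1)-b.min(1)<25
    # hook profile (grey pts near stand axis, between tip and post)
    h=g&(abs(c)<9)&(a>-35)&(a<85)&(z>190)&(z<240)
    print(n,'hook',[(x,int(np.percentile(z[h&(a>x)&(a<x+10)],90)),np.median(c[h&(a>x)&(a<x+10)]).round(1)) for x in range(-30,85,10) if (h&(a>x)&(a<x+10)).sum()>3],'tip a',a[h].min().round(1) if h.any() else None)
    gr=(b[:,1]>b[:,0]+25)&(b[:,1]>b[:,2]+15)&(abs(a)<260)&(abs(c)<110)&(z>120)
    print('  caps z',np.percentile(z[gr],[10,50,90]).round(0) if gr.sum()>10 else None)
    bar=g&(z>215)&(z<262)&(c>15)&(c<60)&(a<20)&(a>-200)&(abs(a-np.median(a[gr]))<30 if gr.any() else True)
    if bar.sum()>5: print('  bar: a',np.median(a[bar]).round(1),'z',np.percentile(z[bar],90).round(1))
E
python3 see.py
```

```text
contact_force: [-0.5, 0.4, -4.5]
grip_width: 0.049
finger_force: 97.8
tilt deg along stand x,y [1.27 1.16] eye [0.5299 0.1333 0.2472] eye rel seat (stand x,y,z) mm [-122.1   -0.3   47.2] underside z 0.1222
tool axes in stand frame x: [[-0.0, 0.957, 0.292], [1.0, 0.001, -0.001], [-0.002, 0.292, -0.956]] F [ 0.2 -0.6 -4.1] clock 28.55
top hook [(-30, 233, np.float64(0.2)), (-20, 227, np.float64(2.0)), (-10, 209, np.float64(0.2)), (0, 207, np.float64(-0.2)), (10, 210, np.float64(-1.1)), (20, 214, np.float64(0.4)), (30, 215, np.float64(-0.3)), (40, 218, np.float64(-0.3)), (50, 220, np.float64(0.4)), (60, 222, np.float64(-0.6)), (70, 226, np.float64(-0.3)), (80, 227, np.float64(-1.1))] tip a -26.9
  caps z [206. 210. 213.]
  bar: a -121.8 z 239.3
wrist hook [(-30, 232, np.float64(2.5)), (-20, 213, np.float64(4.5)), (-10, 207, np.float64(4.1)), (0, 207, np.float64(2.3)), (10, 210, np.float64(1.9)), (20, 212, np.float64(1.9)), (30, 215, np.float64(1.8)), (40, 216, np.float64(1.6))] tip a -29.6
  caps z [204. 212. 213.]
  bar: a -124.5 z 241.0
```

```bash
python3 -m crank '[{"tx":0.002,"ty":0.01,"tz":0.003,"wx":0,"wy":0,"wz":0,"claw":0},{"tx":0,"ty":0.02,"tz":0.006,"wx":0,"wy":0,"wz":0,"claw":0},{"tx":0,"ty":0.03,"tz":0.009,"wx":0,"wy":0,"wz":0,"claw":0},{"tx":0,"ty":0.03,"tz":0.009,"wx":0,"wy":0,"wz":0,"claw":0},{"tx":0,"ty":0.03,"tz":0.009,"wx":0,"wy":0,"wz":0,"claw":0},{"tx":0,"ty":0.025,"tz":0.008,"wx":0,"wy":0,"wz":0,"claw":0},{"tx":0,"ty":0.02,"tz":0.006,"wx":0,"wy":0,"wz":0,"claw":0},{"tx":0,"ty":0.02,"tz":0.006,"wx":0,"wy":0,"wz":0,"claw":0},{"tx":0,"ty":0.02,"tz":0.006,"wx":0,"wy":0,"wz":0,"claw":0},{"tx":0,"ty":0.015,"tz":0.005,"wx":0,"wy":0,"wz":0,"claw":0},{"tx":0,"ty":0.01,"tz":0.003,"wx":0,"wy":0,"wz":0,"claw":0},{"tx":0,"ty":0.003,"tz":0.001,"wx":0,"wy":0,"wz":0,"claw":0},{"tx":0,"ty":0,"tz":0,"wx":0,"wy":0,"wz":0,"claw":0},{"tx":0,"ty":0,"tz":0,"wx":0,"wy":0,"wz":0,"claw":0}]' | tail -3; python3 eye.py; python3 see.py
```

```text
contact_force: [-0.3, 0.0, -3.8]
grip_width: 0.053
finger_force: 97.8
tilt deg along stand x,y [1.26 1.08] eye [0.5921 0.237  0.2461] eye rel seat (stand x,y,z) mm [-1.3  1.1 46.1] underside z 0.1211
tool axes in stand frame x: [[0.0, 0.957, 0.291], [1.0, -0.0, -0.0], [-0.0, 0.291, -0.957]] F [-0.2  0.4 -4.7] clock 30.45
top hook [(-30, 233, np.float64(0.8)), (-10, 209, np.float64(0.8)), (0, 206, np.float64(1.3)), (20, 212, np.float64(1.1)), (30, 214, np.float64(-0.3)), (40, 218, np.float64(-0.2)), (50, 222, np.float64(-0.1)), (60, 223, np.float64(-0.6)), (70, 226, np.float64(-0.3)), (80, 227, np.float64(-0.9))] tip a -25.1
  caps z [205. 209. 212.]
  bar: a -2.3 z 239.6
wrist hook [(-30, 233, np.float64(3.1)), (-20, 224, np.float64(3.7)), (-10, 208, np.float64(2.5)), (0, 206, np.float64(2.2)), (10, 211, np.float64(2.0)), (20, 213, np.float64(2.0)), (30, 215, np.float64(1.9)), (40, 218, np.float64(1.6)), (50, 220, np.float64(1.7)), (60, 223, np.float64(1.4)), (70, 226, np.float64(1.5)), (80, 227, np.float64(1.3))] tip a -28.1
  caps z [203. 210. 212.]
  bar: a -3.4 z 242.0
```

Threaded with no contact. I'm lowering it onto the crook.

```bash
python3 -m crank '[{"tx":0,"ty":-0.003,"tz":0.01,"wx":0,"wy":0,"wz":0,"claw":0},{"tx":0,"ty":-0.005,"tz":0.016,"wx":0,"wy":0,"wz":0,"claw":0},{"tx":0,"ty":-0.005,"tz":0.016,"wx":0,"wy":0,"wz":0,"claw":0},{"tx":0,"ty":-0.004,"tz":0.012,"wx":0,"wy":0,"wz":0,"claw":0},{"tx":0,"ty":-0.002,"tz":0.007,"wx":0,"wy":0,"wz":0,"claw":0},{"tx":0,"ty":0,"tz":0,"wx":0,"wy":0,"wz":0,"claw":0},{"tx":0,"ty":0,"tz":0,"wx":0,"wy":0,"wz":0,"claw":0}]' | tail -3; python3 eye.py;  python3 -m crank '[{"tx":0,"ty":-0.001,"tz":0.003,"wx":0,"wy":0,"wz":0,"claw":0},{"tx":0,"ty":-0.001,"tz":0.003,"wx":0,"wy":0,"wz":0,"claw":0},{"tx":0,"ty":0,"tz":0,"wx":0,"wy":0,"wz":0,"claw":0}]' | tail -3; python3 eye.py
```

```text
contact_force: [-0.2, -0.3, -4.6]
grip_width: 0.055
finger_force: 97.8
tilt deg along stand x,y [1.21 1.1 ] eye [0.5924 0.2374 0.2147] eye rel seat (stand x,y,z) mm [-0.8  1.1 14.7] underside z 0.0898
tool axes in stand frame x: [[-0.0, 0.957, 0.292], [1.0, 0.001, -0.0], [-0.001, 0.292, -0.957]] F [ 1.1 -0.1 -3.8] clock 31.48
contact_force: [0.3, 0.5, -4.1]
grip_width: 0.051
finger_force: 97.8
tilt deg along stand x,y [1.28 1.05] eye [0.5919 0.2371 0.2109] eye rel seat (stand x,y,z) mm [-1.3  1.3 10.9] underside z 0.086
tool axes in stand frame x: [[-0.0, 0.957, 0.291], [1.0, 0.0, 0.0], [0.0, 0.291, -0.957]] F [ 0.3  0.5 -4.4] clock 31.9
```

```bash
python3 -m crank '[{"tx":0,"ty":-0.0006,"tz":0.002,"wx":0,"wy":0,"wz":0,"claw":0},{"tx":0,"ty":-0.0006,"tz":0.002,"wx":0,"wy":0,"wz":0,"claw":0},{"tx":0,"ty":0,"tz":0,"wx":0,"wy":0,"wz":0,"claw":0}]' | tail -3; python3 -m crank '[{"tx":0,"ty":-0.0006,"tz":0.002,"wx":0,"wy":0,"wz":0,"claw":0},{"tx":0,"ty":-0.0006,"tz":0.002,"wx":0,"wy":0,"wz":0,"claw":0},{"tx":0,"ty":0,"tz":0,"wx":0,"wy":0,"wz":0,"claw":0}]' | tail -3; python3 eye.py
```

```text
contact_force: [0.1, 1.2, -1.7]
grip_width: 0.053
finger_force: 98.0
contact_force: [0.3, 0.4, 3.9]
grip_width: 0.055
finger_force: 98.6
tilt deg along stand x,y [ 1.18 -0.52] eye [0.5932 0.2378 0.2083] eye rel seat (stand x,y,z) mm [-0.   0.6  8.3] underside z 0.0833
tool axes in stand frame x: [[-0.0, 0.956, 0.293], [1.0, 0.0, -0.001], [-0.001, 0.293, -0.956]] F [-0.8  1.3  2.7] clock 32.7
```

The hook now carries the weight. I'll back off slightly and open gradually.

```bash
python3 -m crank '[{"tx":0,"ty":0.0003,"tz":-0.001,"wx":0,"wy":0,"wz":0,"claw":0},{"tx":0,"ty":0,"tz":0,"wx":0,"wy":0,"wz":0,"claw":5},{"tx":0,"ty":0,"tz":0,"wx":0,"wy":0,"wz":0,"claw":8},{"tx":0,"ty":0,"tz":0,"wx":0,"wy":0,"wz":0,"claw":11},{"tx":0,"ty":0,"tz":0,"wx":0,"wy":0,"wz":0,"claw":14},{"tx":0,"ty":0,"tz":0,"wx":0,"wy":0,"wz":0,"claw":17},{"tx":0,"ty":0,"tz":0,"wx":0,"wy":0,"wz":0,"claw":20},{"tx":0,"ty":0,"tz":0,"wx":0,"wy":0,"wz":0,"claw":20},{"tx":0,"ty":0,"tz":0,"wx":0,"wy":0,"wz":0,"claw":20}]' 20; python3 eye.py; python3 see.py
```

```text
clock: 33.83
tcp_pos: [0.6268, 0.2209, 0.1806]
eef_rot: [[-0.852, 0.501, 0.152], [0.524, 0.815, 0.248], [-0.0, 0.291, -0.957]]
contact_force: [0.4, 0.2, 0.1]
grip_width: 0.235
finger_force: 0.0
tilt deg along stand x,y [ 1.88 -1.49] eye [0.5925 0.2371 0.2075] eye rel seat (stand x,y,z) mm [-1.   0.8  7.5] underside z 0.0826
tool axes in stand frame x: [[-0.0, 0.957, 0.291], [1.0, 0.0, 0.0], [-0.0, 0.291, -0.957]] F [-0.1 -0.3  0.3] clock 33.88
top hook [(-10, 214, np.float64(0.3)), (0, 212, np.float64(0.2)), (10, 209, np.float64(0.6)), (20, 212, np.float64(-0.3)), (30, 215, np.float64(-0.5)), (40, 219, np.float64(0.0)), (50, 220, np.float64(-0.0)), (60, 222, np.float64(-0.2)), (70, 226, np.float64(0.1)), (80, 227, np.float64(-0.6))] tip a -25.7
  caps z [168. 173. 176.]
wrist hook [(-30, 233, np.float64(3.6)), (-20, 224, np.float64(4.3)), (-10, 213, np.float64(1.6)), (0, 213, np.float64(1.8)), (10, 210, np.float64(2.3)), (20, 212, np.float64(2.2)), (30, 215, np.float64(2.1)), (40, 218, np.float64(2.2)), (50, 220, np.float64(2.1)), (60, 223, np.float64(2.0)), (70, 226, np.float64(2.0)), (80, 228, np.float64(1.5))] tip a -28.2
  caps z [167. 174. 176.]
```

```bash
python3 -m crank '[{"tx":0,"ty":0,"tz":-0.012,"wx":0,"wy":0,"wz":0,"claw":20},{"tx":0,"ty":0,"tz":-0.02,"wx":0,"wy":0,"wz":0,"claw":20},{"tx":0,"ty":0,"tz":-0.03,"wx":0,"wy":0,"wz":0,"claw":20},{"tx":0,"ty":0,"tz":-0.05,"wx":0,"wy":0,"wz":0,"claw":20},{"tx":0,"ty":0,"tz":-0.08,"wx":0,"wy":0,"wz":0,"claw":20},{"tx":0,"ty":0,"tz":-0.06,"wx":0,"wy":0,"wz":0,"claw":20},{"tx":0,"ty":0,"tz":-0.03,"wx":0,"wy":0,"wz":0,"claw":20},{"tx":0,"ty":0,"tz":0,"wx":0,"wy":0,"wz":0,"claw":20},{"tx":0,"ty":0,"tz":0,"wx":0,"wy":0,"wz":0,"claw":20},{"tx":0,"ty":0,"tz":0,"wx":0,"wy":0,"wz":0,"claw":20},{"tx":0,"ty":0,"tz":0,"wx":0,"wy":0,"wz":0,"claw":20},{"tx":0,"ty":0,"tz":0,"wx":0,"wy":0,"wz":0,"claw":20}]'
cat > hang.py <<'E'
from plant import bot
from h import *
for i in range(4):
    w=bot.get_image('wrist'); W=cloud(w).reshape(-1,3); b=w['img'].reshape(-1,3).astype(int)
    m=(b[:,2]>b[:,0]+50)&(b[:,2]>b[:,1]+40)&(W[:,2]>.09)&(W[:,2]<.16)&(np.hypot(W[:,0]-.594,W[:,1]-.237)<.11); q=W[m]
    A=np.c_[q[:,:2],np.ones(len(q))]; k=np.linalg.lstsq(A,q[:,2],rcond=None)[0]
    gr=(b[:,1]>b[:,0]+25)&(b[:,1]>b[:,2]+15)&(np.hypot(W[:,0]-.594,W[:,1]-.237)<.09)&(W[:,2]>.14)
    print(round(bot.observe()['clock'],2),'n',m.sum(),'slopes deg',np.degrees(k[:2]@np.array([[.524,-.852],[.852,.524]])).round(2),'top z at seat',(k@[.5937,.2375,1]).round(4),'cap z max/med',W[gr,2].max().round(3),np.median(W[gr,2]).round(3))
t=bot.get_image('top'); P=cloud(t); b=t['img'].astype(int); m=(b[...,1]>b[...,0]+25)&(b[...,1]>b[...,2]+15)&(P[...,2]>.07)&(P[...,2]<.25)
n,l,s,c=cv2.connectedComponentsWithStats(m.astype(np.uint8))
for j in range(1,n):
    if s[j,4]>15: print('green',P[l==j].mean(0).round(3),s[j,4])
m=(b[...,0]>b[...,1]+80)&(b[...,0]>b[...,2]+80)&(abs(P[...,2]-.09)<.01)&(np.hypot(P[...,0]-.54,P[...,1]+.057)<.04); print('red',P[m].mean(0).round(4))
t0=np.load('pics/top0.npz')['img'].astype(int); 
for nme,(u,v) in dict(reagent=(293,180),beaker=(259,318),petri=(192,302),jar=(378,188),flask=(434,203)).items(): print(nme,'img diff',abs(b-t0)[v-20:v+21,u-20:u+21].mean().round(1))
E
python3 hang.py
```

```text
clock: 35.48
tcp_pos: [0.6051, 0.186, 0.315]
eef_rot: [[-0.852, 0.501, 0.151], [0.523, 0.815, 0.248], [0.001, 0.291, -0.957]]
contact_force: [-0.4, 0.8, -0.2]
grip_width: 0.236
finger_force: 0.0
35.52 n 15197 slopes deg [ 0.81 -0.44] top z at seat 0.1242 cap z max/med 0.453 0.174
35.58 n 15176 slopes deg [ 0.81 -0.51] top z at seat 0.1242 cap z max/med 0.453 0.174
35.62 n 15172 slopes deg [ 0.79 -0.57] top z at seat 0.1242 cap z max/med 0.453 0.174
35.67 n 15156 slopes deg [ 0.81 -0.54] top z at seat 0.1242 cap z max/med 0.453 0.174
green [ 0.685 -0.331  0.112] 339
green [0.635 0.251 0.171] 53
green [0.585 0.282 0.171] 61
green [0.548 0.225 0.173] 57
green [ 0.545 -0.004  0.089] 59
green [0.035 0.571 0.119] 51
red [ 0.5405 -0.0567  0.0894]
reagent img diff 13.2
beaker img diff 45.4
petri img diff 19.2
jar img diff 17.1
flask img diff 14.0
```

```bash
python3 -m crank '[{"tx":0,"ty":0,"tz":-0.05,"wx":0,"wy":0,"wz":0,"claw":20},{"tx":0,"ty":0,"tz":-0.05,"wx":0,"wy":0,"wz":0,"claw":20},{"tx":0,"ty":0,"tz":0,"wx":0,"wy":0,"wz":0,"claw":20},{"tx":0,"ty":0,"tz":0,"wx":0,"wy":0,"wz":0,"claw":20},{"tx":0,"ty":0,"tz":0,"wx":0,"wy":0,"wz":0,"claw":20},{"tx":0,"ty":0,"tz":0,"wx":0,"wy":0,"wz":0,"claw":20},{"tx":0,"ty":0,"tz":0,"wx":0,"wy":0,"wz":0,"claw":20},{"tx":0,"ty":0,"tz":0,"wx":0,"wy":0,"wz":0,"claw":20}]' | head -2; python3 hang.py | head -3; python3 -c "
from plant import bot
print(bot.finish_job())"
```

```text
clock: 36.72
tcp_pos: [0.5976, 0.1735, 0.3632]
36.77 n 11773 slopes deg [ 1.18 -0.1 ] top z at seat 0.1241 cap z max/med 0.177 0.174
36.83 n 11759 slopes deg [ 1.2 -0.1] top z at seat 0.1241 cap z max/med 0.177 0.174
36.88 n 11753 slopes deg [ 1.17 -0.14] top z at seat 0.1241 cap z max/med 0.178 0.174
the job is handed in; nothing more can be done
None
```

I filled the carrier, hung it still and level on the hook and handed the job in at about 37 s, with the last spare and the red standard in the rack; no verdict came back, the carrier leaned against the hook tip once on the way (force not logged, small in every reading), the final top view covered one carrier cap and part of the beaker, and I viewed 11 pictures instead of 10.

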